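Check-weigh gauge cases over a tipping tray into a folding carton

TASK

Fold up the three open sides of the cardboard carton until they stand upright, then set the blue gauge cases one at a time across the seat of the tipping tray: full ones tip it by their own weight and slide into the carton, so neither press the tray down nor put full cases into the carton by hand. A case that does not tip the tray is empty: take it off and lay it in the shallow wooden reject tray. Finish with every case in the carton or the reject tray, the carton's sides still up and the tray back at rest, and leave the loupe and the pliers where they lie.

Things in the scene. Friction and masses are not known exactly. Their poses are not given: they have to be found in the camera images.
- case_a: closed blue gauge case, a plain box 101 x 47 x 22 mm, lying flat; may be absent. All look alike: a full one weighs 190 to 250 g, an empty one 58 to 84 g. Origin: middle of a small end, 12 mm above the table; own z along the 101 mm length, own y across the 47 mm width, own x through the 22 mm thickness (down at the start)
- case_a_mid (a point): centre of case_a, 11 to 12 mm above what it lies flat on; axes as the case's
- case_b: closed blue gauge case, a plain box 101 x 47 x 22 mm, lying flat; may be absent. All look alike: a full one weighs 190 to 250 g, an empty one 58 to 84 g. Origin: middle of a small end, 12 mm above the table; own z along the 101 mm length, own y across the 47 mm width, own x through the 22 mm thickness (down at the start)
- case_b_mid (a point): centre of case_b, 11 to 12 mm above what it lies flat on; axes as the case's
- case_c: closed blue gauge case, a plain box 101 x 47 x 22 mm, lying flat; may be absent. All look alike: a full one weighs 190 to 250 g, an empty one 58 to 84 g. Origin: middle of a small end, 12 mm above the table; own z along the 101 mm length, own y across the 47 mm width, own x through the 22 mm thickness (down at the start)
- case_c_mid (a point): centre of case_c, 11 to 12 mm above what it lies flat on; axes as the case's
- case_d: closed blue gauge case, a plain box 101 x 47 x 22 mm, lying flat; may be absent. All look alike: a full one weighs 190 to 250 g, an empty one 58 to 84 g. Origin: middle of a small end, 12 mm above the table; own z along the 101 mm length, own y across the 47 mm width, own x through the 22 mm thickness (down at the start)
- case_d_mid (a point): centre of case_d, 11 to 12 mm above what it lies flat on; axes as the case's
- case_e: closed blue gauge case, a plain box 101 x 47 x 22 mm, lying flat; may be absent. All look alike: a full one weighs 190 to 250 g, an empty one 58 to 84 g. Origin: middle of a small end, 12 mm above the table; own z along the 101 mm length, own y across the 47 mm width, own x through the 22 mm thickness (down at the start)
- case_e_mid (a point): centre of case_e, 11 to 12 mm above what it lies flat on; axes as the case's
- station: packing station on the table, fixed: 136 x 344 mm grey base board, 8 mm thick, the carton at one end and the tipping tray on two aluminium cheeks at the other. Origin on the table under the carton's centre; own +y points from the carton to the tray (cases slide along own -y), z up
- carton (a point): centre of the cardboard carton's inner floor, 12 mm above the table; axes as the station's. Smooth floor 120 mm along x, 180 mm along y. The wall at y = +90 mm (under the tray's lip) is fixed, 46 mm high; the other three sides are hinged panels 4 mm thick, 50 mm high
- side_near (a joint): hinge of the panel along the carton's x = -60 mm edge (nearest the robot), hinge line 10 mm above the table: 0 rad folded out flat, 1.57 upright, stop at 1.60. Stiff crease (0.16 N m): it stays where it is left. Starts half folded; push it up from outside at its free edge
- side_far (a joint): the same for the panel along the carton's x = +60 mm edge (farthest from the robot)
- side_end (a joint): the same for the panel along the carton's y = -90 mm edge (the end away from the tray)
- side_near_edge (a point): point on the free edge of side_near, 50 mm from its hinge line and 15 mm off the middle of its 170 mm length, on the side away from the tray
- side_far_edge (a point): the same point of side_far
- side_end_edge (a point): middle of the free edge of side_end, 50 mm from its hinge line; the panel is 114 mm long
- tray (a joint): pivot of the tipping tray: 0 rad at rest, tilted 3 degrees back from level; 0.62 tipped, sloping 33 degrees down to the carton. A brass counterweight brings it back when empty: a full case on the seat tips it and slides into the carton within a second, an empty one does not tip it. Polished, slippery
- tray_seat (a point): seat on the tray's floor for the middle of a case, about 139 mm above the table at rest; lay the case's length across the tray (along the station's x). Floor 126 mm wide between 17 mm high rails; from the seat it runs 47 mm to the open lip, 81 mm to a 30 mm high back wall. Counterweight: 28 mm thick, 50 mm out behind that wall
- reject: fixed shallow wooden tray for rejects, 130 mm along x, 160 mm along y, rim 10 mm high, floor 4 mm thick; origin under its centre on the table
- loupe_by: folding loupe 42 x 75 x 15 mm, lying by the work; leave it alone
- pliers_by: small pliers with blue handles 130 x 38 x 11 mm, lying by the work; leave them alone
Things that resemble listed ones, but are neither listed nor needed, are in the scene too. Leave any red or yellow look-alike of the case_b alone.

How it is judged:
On the way, in this order (a step that is already met when the one before it is completed fails the run):
1. the three hinged sides of the carton stand upright (at least 80 degrees) (value of joint each of side_near, side_far, side_end above 1.4 rad), for 0.3 s.
2. with the sides up, a full case tips the tray (value of joint tray above 0.35 rad and contact force between any of case_a, case_b, case_c and tray above 0.05 N).
At the end, for the whole second after the job is handed in: Full cases (a, b, c) lie in the carton, centres over its floor and under 60 mm above it; empty ones (d, e) in the reject tray, centres inside its outline and under 50 mm up; the three sides stand at 70 degrees or more, the tipping tray is within 0.1 rad of rest, all cases still (value of joint each of side_near, side_far, side_end above 1.22 rad and value of joint tray below 0.1 rad and x of case_a_mid in the frame of carton between -0.062 and 0.062 m and y of case_a_mid in the frame of carton between -0.092 and 0.092 m and z of case_a_mid in the frame of carton between 0 and 0.06 m and linear speed of each of case_a, case_b, case_c, case_d, case_e below 0.03 m/s and x of case_b_mid in the frame of carton between -0.062 and 0.062 m and y of case_b_mid in the frame of carton between -0.092 and 0.092 m and z of case_b_mid in the frame of carton between 0 and 0.06 m and x of case_c_mid in the frame of carton between -0.062 and 0.062 m and y of case_c_mid in the frame of carton between -0.092 and 0.092 m and z of case_c_mid in the frame of carton between 0 and 0.06 m and x of case_d_mid in the frame of reject between -0.065 and 0.065 m and y of case_d_mid in the frame of reject between -0.08 and 0.08 m and z of case_d_mid in the frame of reject between 0.005 and 0.05 m and x of case_e_mid in the frame of reject between -0.065 and 0.065 m and y of case_e_mid in the frame of reject between -0.08 and 0.08 m and z of case_e_mid in the frame of reject between 0.005 and 0.05 m); the robot touches nothing.
It fails at once if a full case taken into the carton by hand instead of over the tray ((contact force between the fingers and case_a above 0.5 N and x of case_a_mid in the frame of carton between -0.06 and 0.06 m and y of case_a_mid in the frame of carton between -0.07 and 0.07 m and z of case_a_mid in the frame of carton between -0.02 and 0.12 m) or (contact force between the fingers and case_b above 0.5 N and x of case_b_mid in the frame of carton between -0.06 and 0.06 m and y of case_b_mid in the frame of carton between -0.07 and 0.07 m and z of case_b_mid in the frame of carton between -0.02 and 0.12 m) or (contact force between the fingers and case_c above 0.5 N and x of case_c_mid in the frame of carton between -0.06 and 0.06 m and y of case_c_mid in the frame of carton between -0.07 and 0.07 m and z of case_c_mid in the frame of carton between -0.02 and 0.12 m)).
It fails at once if the tray pressed down by the fingers instead of by the weight of the case (value of joint tray above 0.2 rad and contact force between the fingers and tray above 3 N).
It fails at once if the loupe or the pliers lying by the work pushed aside by more than 3 cm (distance of any of loupe_by, pliers_by from where it was at the start of the episode above 0.03 m).
Of case_a, case_b, case_c, case_d, case_e only 3 to 4 are there at a start; the rules pass over those that are not, and their reading is None.
At some moment in a run one of case_a, case_b, case_c, case_d, case_e may be knocked a few centimetres aside while the robot is not near it.
Once in a run the grip may slacken for a moment while it holds something.
It also fails if it takes over 210 s, if anything falls off the work surface, if the arm or the gripper's body presses on something with over 40 N, if the wrist force passes 120 N, or if a joint passes its speed limit or range.

ROBOT

A 6-joint arm with a two-finger parallel gripper is mounted at the origin on a cart in front of the work surface, level with it; the furniture and walls round the work are solid. World frame = base frame: x ahead of the robot, y to its left, z up, the work surface at z = 0. Lengths are in m, angles in rad, forces in N, time in s.
With the tool pointing down it reaches from about 0.275 to 0.85 m from the base axis. Payload 5.2 kg.
Tool frame: the origin (TCP) lies midway between the tips of the shut fingers; the grasp point (between the pads) lies 19 mm behind it; z points along the fingers, y is the line along which they close (so a half turn about z gives the same grasp; the last joint's range is limited). The gripper opens to 85 mm and grips with 20 to 120 N. Pads are 22 mm wide; open, the fingers measure 114 mm over their backs; the gripper's body (76 mm by 85 mm) begins 54 mm behind the grasp point. The pads swing forward as they close: fully open they stand 13 mm farther back than shut.
Start: joints at [-0.203, 0.259, 1.535, -0, 1.348, -0.203], TCP at [0.55, 0, 0.231] pointing down, gripper open.
Joint ranges: [-3.14, 3.14], [-0.91, 2.08], [0.19, 2.58], [-1.22, 4.36], [0.22, 2.71], [-3.12, 3.12]. Speed limits (rad/s): [2.57, 2.57, 3.14, 3.14, 3.14, 3.14].

INTERFACE

Orientations are given as a unit quaternion [w, x, y, z].
In Python, from plant import ctrl gives the robot as it stands. The module is installed in compiled form; this text tells all that it offers.
- The arm moves only by the tool play_rows, never from a script. Its argument "increments" is a list of rows, each a list of 4 numbers: the shift along the tool's x, y, z in m, then the turn about the tool's z in rad. A call has 1 to 12 rows; each row is the pose to reach, as a shift and turn from the pose commanded when the call began, along the tool's axes at that moment; what a row does not reach only later rows make up. A row lasts 1/8 s, in which the tool goes at most 62.5 mm and 10.7 degrees, less where a joint would pass 70% of its speed; a pose out of reach is approached as far as the arm can. A call with a gripper value outside its range is refused whole. "claw" is the finger opening in m, from 0 to 0.0854, set as the call begins (left out, the last holds). The fingers move at their own pace and stop on an object; "force" is the grip in N (left out, the last holds). Time passes only in rows, so rows that repeat a pose let the fingers close. It gives the time, the measured TCP pose, the force, the opening and the grip force at its end, in the units of the state.
- ctrl.get_state(): the state, without advancing time (a new reading comes with each control period).
- ctrl.get_image(name): name is "scene" or "side" or "wrist"; returns (picture, depth): 480x640x3 uint8, red, green, blue; 480x640 float32, m along the optical axis (not along the pixel's ray), 0 where there is no reading.
- ctrl.camera_params(name): a dict with "vertical_fov" (degrees; the focal length in pixels is half the picture's height over the tangent of half this angle, whatever the lens; pixels are square), "cx", "cy" (the principal point, pixels), "rvec" (rotation vector, rad) and "tvec" (3), from world to camera coordinates, as OpenCV has them. Camera axes: x right, y down, z forward; pixel columns grow to the right and rows downward; lengths in m; the calibration is good to about 2 mm. A picture is of the moment at which its call begins: read the wrist's pose just before it. camera_params takes no time and is no camera call; for the wrist camera it gives the pose at the moment of the call.
- ctrl.close_job(): hands the job in; it is judged then, once.
The state is a dict: "t": time; "joint_pos": joint angles; "joint_velocities": joint speeds; "effort": joint torques, N m; "eef_pos": TCP position; "orientation": TCP orientation; "force": force on the tool from outside, world axes, zero at the start; "torque": the same for the moment, N m; "opening": finger opening in m; "grip_force": force on a finger pad.
Only numpy, scipy, OpenCV 4.12 (cv2) and the standard library are available. Lean on these libraries where they do the work, as an engineer would, in place of code of your own. Each camera call takes 0.05 s, during which the arm holds its last target. There are 200 camera calls.

## Working session

There is one attempt and no reset: what is moved stays moved. The work goes in short steps, Python scripts to look and compute and a tool call to move; the robot and the scene stay as the last step left them, time stands still between calls to the robot, and variables do not carry over. Pictures are saved under pics/ and viewed, at most 14 in all, crops included, and the job is handed in when it is done.

Besides the shell and the picture viewer there is one more tool, called after ">>>" by a JSON object that holds its "method" and its "body", one argument or row to a line. play_rows: Moves the arm, as the interface text tells. Its arguments: {"type":"object","properties":{"increments":{"type":"array"},"claw":{"type":"number"},"force":{"type":"number"}},"required":["increments"]}

```bash
mkdir -p pics
cat > h.py <<'E'
import numpy as np, cv2
from plant import ctrl
def cam(n):
    p=ctrl.camera_params(n); f=240/np.tan(np.radians(p['vertical_fov'])/2)
    R=cv2.Rodrigues(np.array(p['rvec'],float))[0]; return f,p['cx'],p['cy'],R,np.array(p['tvec'],float).ravel()
def grab(n):
    c=cam(n); im,d=ctrl.get_image(n); return im,d,c
def pts(d,c):
    f,cx,cy,R,t=c; v,u=np.mgrid[:480,:640]
    P=np.stack([(u-cx)/f*d,(v-cy)/f*d,d],-1); return (P-t)@R
def ray(u,v,c,z):
    f,cx,cy,R,t=c; o=-R.T@t; w=R.T@np.array([(u-cx)/f,(v-cy)/f,1]); return o+w*(z-o[2])/w[2]
def proj(X,c):
    f,cx,cy,R,t=c; q=R@np.array(X)+t; return q[0]/q[2]*f+cx,q[1]/q[2]*f+cy
def save(n,im): cv2.imwrite('pics/'+n,im[...,::-1])
E
python3 - <<'E'
from h import *
for n in ('scene','side','wrist'):
    im,d,c=grab(n); save(n+'0.png',im); np.savez('pics/'+n+'0.npz',im=im,d=d)
    print(n,c[0],-c[3].T@c[4],c[3][2],(d>0).mean())
print(ctrl.get_state())
E
```

```text
scene 611.3502713265734 [-0.53888877 -0.47817964  1.4181923 ] [ 0.58423623  0.34198776 -0.73601114] 0.995927734375
side 470.4449179677541 [0.3898803  0.91707336 1.36836655] [ 0.0700006  -0.52396366 -0.84885924] 0.9958984375
wrist 331.2019500648147 [0.54922195 0.08028599 0.37297926] [-0.00209918 -0.30937685 -0.9509372 ] 0.9961263020833333
{'t': 0.15, 'joint_pos': array([-2.02808822e-01,  2.59213400e-01,  1.53582494e+00,  2.58862013e-05,
        1.34799119e+00, -2.02809249e-01]), 'joint_velocities': array([ 3.54320324e-04, -1.30822772e-03, -3.10934434e-03, -7.43866666e-04,
        1.29976647e-03, -9.75924550e-05]), 'effort': array([ 2.27439166e-03, -4.46383452e+01, -2.90821481e+01, -2.12644927e-04,
        8.17353168e-03,  2.13274996e-05]), 'eef_pos': array([5.49605108e-01, 1.08958425e-04, 2.30648027e-01]), 'orientation': array([-6.06866784e-04,  7.07108476e-01,  7.07104721e-01, -3.84735143e-04]), 'force': array([ 0.08278733, -0.42973447,  0.03516933]), 'torque': array([0.03082097, 0.02765845, 0.02345997]), 'grip_force': 0.0, 'opening': 0.08541523483495164}
```

View pics/scene0.png

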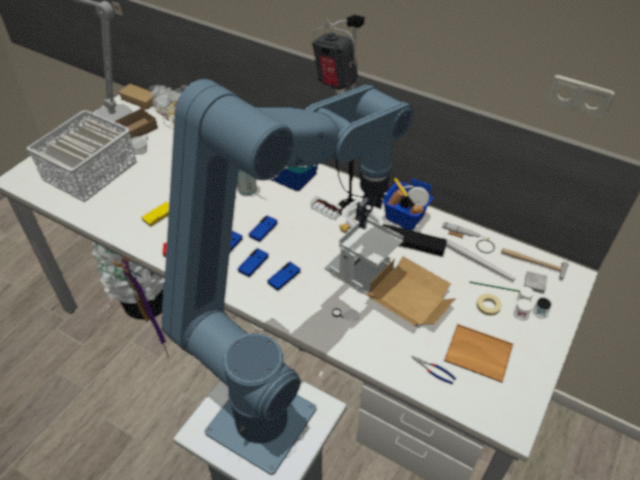

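View pics/side0.png

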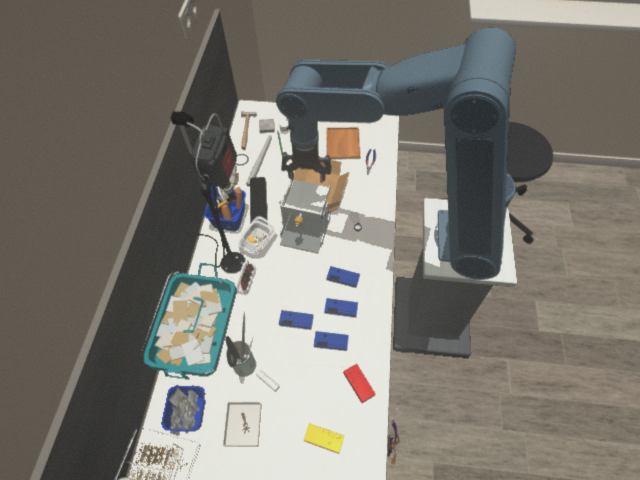

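The scene view shows the station at about (385,270), the reject tray at (480,352), the pliers at (435,370) and the loupe at (337,312). The arm hides part of the table.

In the side view the possible cases are:
- **Blue:** (343,276), (341,308), (296,320) and (331,341). These four are the cases.
- **Not cases:** red (359,383), yellow (324,438), the blue bins at (183,408) and (228,208), and the pliers' blue handles at (370,160).

Next I'll measure them and check a close crop.

```bash
cat > cases.py <<'E'
from h import *
def cases(im,d,c,lo=(-.2,),zmax=.4):
    P=pts(d,c); hsv=cv2.cvtColor(im,cv2.COLOR_RGB2HSV)
    m=((hsv[...,0]>100)&(hsv[...,0]<130)&(hsv[...,1]>130)&(hsv[...,2]>40)).astype(np.uint8)
    m=cv2.morphologyEx(m,cv2.MORPH_CLOSE,np.ones((3,3)))
    n,l,s,ce=cv2.connectedComponentsWithStats(m); out=[]
    for i in range(1,n):
        if s[i,4]<60: continue
        k=l==i; z=np.median(P[k][:,2])
        cs=max(cv2.findContours(k.astype(np.uint8),0,2)[0],key=len)[:,0]
        q=np.array([ray(u,v,c,z)[:2] for u,v in cs])
        (x,y),(w,h),a=cv2.minAreaRect((q*1000).astype(np.float32))
        if w<h: w,h,a=h,w,a+90
        out.append(dict(px=ce[i].round(0),xy=(round(x/1000,4),round(y/1000,4)),z=round(z,3),w=round(w),h=round(h),ang=round((a+90)%180-90,1)))
    return out
E
python3 - <<'E'
from cases import *
z=np.load('pics/side0.npz'); c=cam('side'); im,d=z['im'],z['d']
for o in cases(im,d,c): print(o)
P=pts(d,c)
hsv=cv2.cvtColor(im,cv2.COLOR_RGB2HSV)
m=((hsv[...,0]>5)&(hsv[...,0]<16)&(hsv[...,1]>150)&(P[...,1]<-.2)).astype(np.uint8)
k=max(cv2.findContours(m,0,2)[0],key=cv2.contourArea)
print('orange',cv2.boundingRect(k),cv2.minAreaRect(np.array([ray(*p[0],c,.01)[:2] for p in k],np.float32)))
# height map top-down (5px/cm) region x .2-.8,y -.55..0.4
H=np.zeros((400,600,3),np.uint8);g=im[100:260,260:420];save('sideC.png',cv2.resize(g,None,fx=3.5,fy=3.5,interpolation=cv2.INTER_CUBIC))
z=np.load('pics/scene0.npz');g=z['im'][200:350,230:470];save('sceneC.png',cv2.resize(g,None,fx=3.3,fy=3.3,interpolation=cv2.INTER_CUBIC))
for o in cases(z['im'],z['d'],cam('scene')): print(o)
E
```

```text
{'px': array([234., 211.]), 'xy': (0.8178, -0.0392), 'z': np.float64(0.006), 'w': 143, 'h': 61, 'ang': 68.2}
{'px': array([208., 213.]), 'xy': (0.8886, 0.0439), 'z': np.float64(0.078), 'w': 64, 'h': 23, 'ang': -60.4}
{'px': array([345., 275.]), 'xy': (0.415, 0.2031), 'z': np.float64(0.02), 'w': 90, 'h': 35, 'ang': -10.0}
{'px': array([343., 306.]), 'xy': (0.4125, 0.3129), 'z': np.float64(0.02), 'w': 91, 'h': 37, 'ang': -2.5}
{'px': array([304., 319.]), 'xy': (0.5249, 0.3651), 'z': np.float64(0.021), 'w': 44, 'h': 34, 'ang': -8.0}
{'px': array([333., 339.]), 'xy': (0.4325, 0.4228), 'z': np.float64(0.02), 'w': 91, 'h': 35, 'ang': -1.4}
{'px': array([188., 411.]), 'xy': (0.8044, 0.6708), 'z': np.float64(0.067), 'w': 115, 'h': 100, 'ang': -85.9}Traceback (most recent call last):
  File "<stdin>", line 7, in <module>
ValueError: max() iterable argument is empty
```

```bash
sed -i 's/>130)&(hsv\[...,2\]>40)/>90)\&(hsv[...,2]>25)/; s/hsv\[...,0\]>100/hsv[...,0]>98/;s/hsv\[...,0\]<130/hsv[...,0]<135/' cases.py
python3 - <<'E'
from cases import *
zs=np.load('pics/side0.npz'); c=cam('side'); im,d=zs['im'],zs['d']
for o in cases(im,d,c):
    if o['h']>25: print(o)
P=pts(d,c)
m=((P[...,1]<-.2)&(P[...,1]>-.6)&(P[...,2]>.002)&(P[...,2]<.03))
lab=cv2.cvtColor(im,cv2.COLOR_RGB2LAB); mm=(m&(lab[...,2]>150)).astype(np.uint8)
for k in cv2.findContours(mm,0,2)[0]:
  if cv2.contourArea(k)>150: print('orange',cv2.boundingRect(k),cv2.minAreaRect(np.array([ray(*p[0],c,.01)[:2] for p in k],np.float32)))
save('sideC.png',cv2.resize(im[130:260,260:420],None,fx=4.5,fy=4.5,interpolation=cv2.INTER_CUBIC))
z=np.load('pics/scene0.npz')
g=cv2.resize(z['im'][210:340,200:470],None,fx=2.9,fy=2.9,interpolation=cv2.INTER_CUBIC);save('sceneC.png',g)
for o in cases(z['im'],z['d'],cam('scene')):
    if o['h']>25: print(o)
E
```

```text
{'px': array([233., 214.]), 'xy': (0.8211, -0.0033), 'z': np.float64(0.047), 'w': 164, 'h': 77, 'ang': 85.9}
{'px': array([209., 214.]), 'xy': (0.8829, 0.0532), 'z': np.float64(0.075), 'w': 97, 'h': 26, 'ang': -59.5}
{'px': array([344., 276.]), 'xy': (0.4149, 0.2038), 'z': np.float64(0.02), 'w': 97, 'h': 44, 'ang': -10.7}
{'px': array([342., 306.]), 'xy': (0.412, 0.3128), 'z': np.float64(0.02), 'w': 96, 'h': 44, 'ang': -2.7}
{'px': array([297., 319.]), 'xy': (0.5457, 0.368), 'z': np.float64(0.021), 'w': 97, 'h': 43, 'ang': -1.7}
{'px': array([332., 340.]), 'xy': (0.4322, 0.4238), 'z': np.float64(0.02), 'w': 96, 'h': 44, 'ang': -1.0}
{'px': array([184., 408.]), 'xy': (0.806, 0.6703), 'z': np.float64(0.063), 'w': 117, 'h': 104, 'ang': -86.3}
orange (327, 129, 33, 29) ((0.4646523594856262, -0.38660845160484314), (0.12490908801555634, 0.14908884465694427), 5.933294296264648)
{'px': array([294., 177.]), 'xy': (0.783, 0.402), 'z': np.float64(0.055), 'w': 133, 'h': 131, 'ang': -2.2}
{'px': array([405., 205.]), 'xy': (0.8442, 0.0117), 'z': np.float64(0.065), 'w': 234, 'h': 152, 'ang': 1.2}
{'px': array([263., 228.]), 'xy': (0.5403, 0.3608), 'z': np.float64(0.021), 'w': 105, 'h': 45, 'ang': -2.7}
{'px': array([234., 239.]), 'xy': (0.4492, 0.4053), 'z': np.float64(0.022), 'w': 77, 'h': 37, 'ang': 28.1}
{'px': array([253., 262.]), 'xy': (0.4051, 0.3054), 'z': np.float64(0.022), 'w': 103, 'h': 47, 'ang': -1.8}
{'px': array([283., 276.]), 'xy': (0.4089, 0.1968), 'z': np.float64(0.022), 'w': 102, 'h': 47, 'ang': -11.0}
{'px': array([277., 421.]), 'xy': (-0.0122, -0.0658), 'z': np.float64(0.089), 'w': 44, 'h': 33, 'ang': -14.4}
{'px': array([257., 429.]), 'xy': (-0.0589, -0.0353), 'z': np.float64(0.094), 'w': 56, 'h': 48, 'ang': 27.1}
```

View pics/sceneC.png

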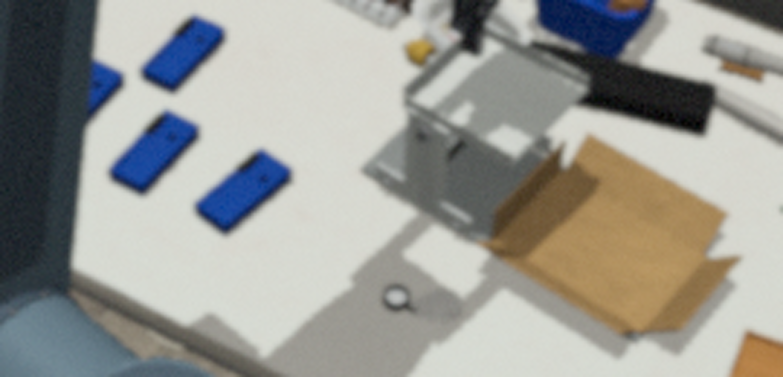

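View pics/sideC.png

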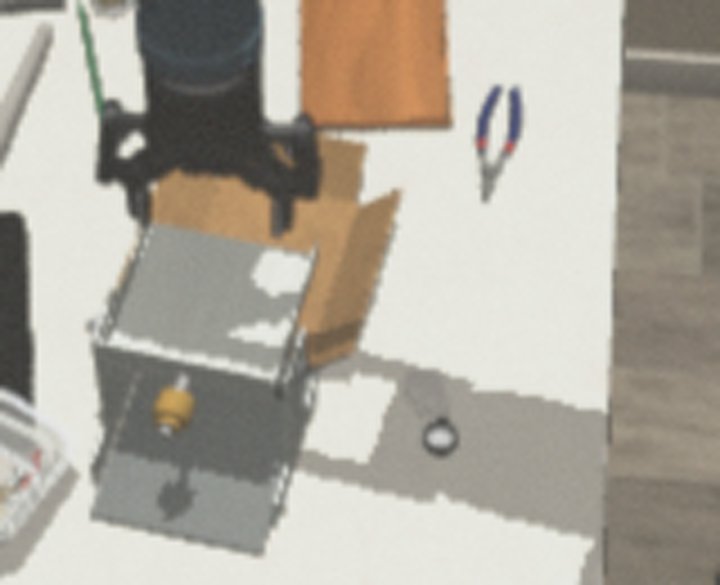

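The crops show four plain blue cases, the station with the carton (near and end flaps half folded, tray upslope of it), the loupe and the pliers. Next is the station's pose from the depth clouds.

Run:
```python
from cases import *
for n in ('side','scene'):
    z=np.load(f'pics/{n}0.npz'); c=cam(n); P=pts(z['d'],c); im=z['im']
    lab=cv2.cvtColor(im,cv2.COLOR_RGB2LAB).astype(int)
    X,Y,Z=P[...,0],P[...,1],P[...,2]
    box=(X>.4)&(X<.75)&(Y>-.35)&(Y<.2)
    gray=(abs(lab[...,1]-128)<8)&(abs(lab[...,2]-128)<8)
    k=box&(Z>.115)&(Z<.17)&gray; print(n,'tray n',k.sum(), P[k].min(0),P[k].max(0))
    q=P[k]; print(' rect',cv2.minAreaRect((q[:,:2]).astype(np.float32)))
    g=k&(Z>.128)&(Z<.150)
    A=np.c_[P[g][:,:2],np.ones(g.sum())]; s=np.linalg.lstsq(A,P[g][:,2],rcond=None)[0]; print(' plane',s)
    k=box&(Z>.002)&(Z<.014)&gray&(lab[...,0]<190); 
    b=box&(lab[...,2]>140)&(Z<.08)&(Z>.004)
    q=P[b]; print(' brown',b.sum(),q.min(0),q.max(0))
    fl=b&(abs(Z-.0115)<.005); print(' floor rect',cv2.minAreaRect(P[fl][:,:2].astype(np.float32)))
    for lo,hi in((.035,.045),(.045,.06)): 
        h=b&(Z>lo)&(Z<hi); print(lo,P[h].round(3)[::max(1,h.sum()//12)].tolist())
```

```text
side tray n 1428 [ 0.47973956 -0.08050137  0.11581082] [0.64455761 0.10816746 0.1678103 ]
 rect ((0.5608927011489868, 0.01873161643743515), (0.18054679036140442, 0.16703303158283234), 79.99349975585938)
 plane [ 0.00615853 -0.00850611  0.13466115]
 brown 1177 [ 0.4014067  -0.34985749  0.00407005] [0.74789934 0.12481933 0.05469398]
 floor rect ((0.5477866530418396, -0.11873668432235718), (0.5058611631393433, 0.1669025719165802), 71.1663818359375)
0.035 [[0.503, -0.265, 0.041], [0.488, -0.258, 0.039], [0.465, -0.251, 0.044], [0.467, -0.237, 0.038], [0.446, -0.202, 0.036], [0.44, -0.179, 0.042], [0.445, -0.155, 0.037], [0.45, -0.131, 0.037], [0.449, -0.107, 0.045], [0.461, -0.09, 0.036], [0.455, -0.063, 0.043], [0.744, 0.099, 0.036], [0.738, 0.113, 0.04]]
0.045 [[0.496, -0.261, 0.046], [0.473, -0.253, 0.047], [0.465, -0.247, 0.055], [0.433, -0.179, 0.048], [0.436, -0.171, 0.047], [0.439, -0.156, 0.047], [0.441, -0.142, 0.047], [0.443, -0.122, 0.049], [0.447, -0.088, 0.046], [0.454, -0.051, 0.048], [0.734, 0.105, 0.053], [0.737, 0.111, 0.049], [0.727, 0.108, 0.047], [0.729, 0.116, 0.047]
[... 468 characters left out ...]
077030182), (0.3033856451511383, 0.2549179792404175), 89.89435577392578)
0.035 [[0.642, -0.08, 0.039], [0.627, -0.104, 0.036], [0.628, -0.137, 0.037], [0.63, -0.165, 0.037], [0.625, -0.186, 0.038], [0.621, -0.213, 0.041], [0.613, -0.24, 0.044], [0.555, -0.262, 0.043], [0.446, -0.118, 0.044], [0.524, -0.263, 0.042], [0.502, -0.252, 0.035], [0.485, -0.258, 0.041], [0.463, -0.251, 0.039]]
0.045 [[0.59, -0.064, 0.058], [0.577, -0.061, 0.051], [0.56, -0.06, 0.05], [0.526, -0.054, 0.058], [0.52, -0.055, 0.046], [0.453, -0.057, 0.047], [0.556, -0.27, 0.047], [0.439, -0.111, 0.053], [0.439, -0.133, 0.049], [0.507, -0.263, 0.047], [0.437, -0.171, 0.046], [0.434, -0.188, 0.048], [0.47, -0.261, 0.048]]
```

View pics/wrist0.png

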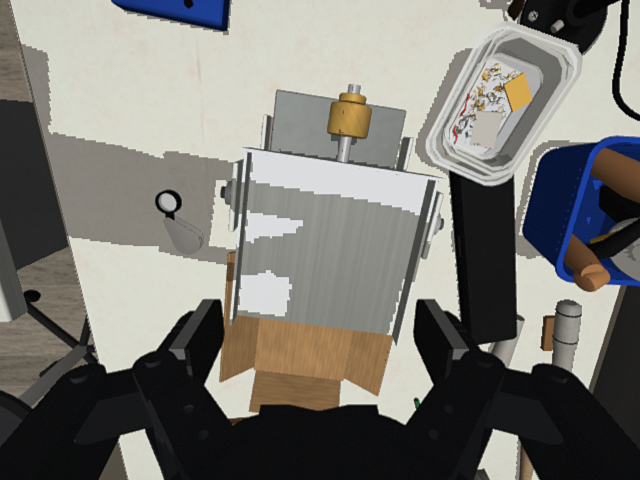

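The wrist view shows the tray with its lip from (233,320) to (393,337), the counterweight at (350,118), and the carton below it. I'll move back over the carton for a better measurement.

>>> {"method": "play_rows", "body": {
  "increments": [
    [-0.05,0,-0.04,0],
    [-0.1,0,-0.08,0],
    [-0.15,0,-0.12,0],
    [-0.18,0,-0.12,0],
    [-0.18,0,-0.12,0],
    [-0.18,0,-0.12,0]
  ]
}}

```text
t: 0.9
eef_pos: [0.5497, -0.1794, 0.3505]
orientation: [-0.001, 0.707, 0.707, 0.0]
force: [0.4, -0.4, 0.0]
opening: 0.0854
grip_force: 0.0
```

Run:
```python
from h import *
s=ctrl.get_state(); print(s['eef_pos'],s['orientation'])
im,d,c=grab('wrist'); np.savez('pics/w1.npz',im=im,d=d,c=np.array(c,dtype=object)); save('w1.png',im)
```

```text
[ 0.54971767 -0.17942294  0.35053195] [-9.11559577e-04  7.07168643e-01  7.07044326e-01  2.44166743e-06]
```

View pics/w1.png

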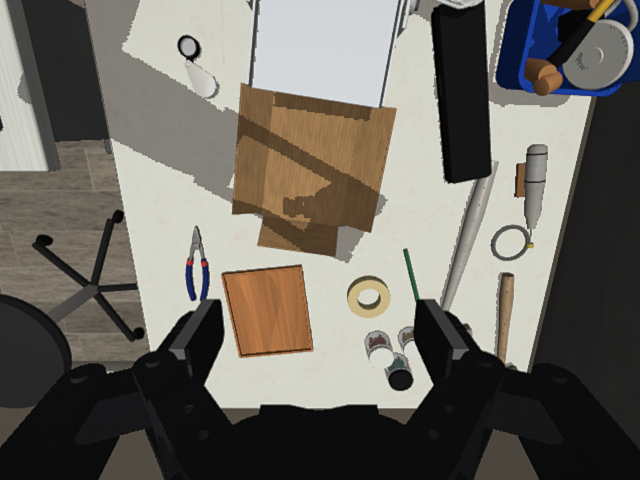

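The view shows the carton flaps: near edge (240,84)-(233,213), far edge (396,107)-(373,231), end edge (258,247)-(336,256). The reject tray is at (268,310) and the pliers at (197,265).

Run:
```python
from h import *
zf=np.load('pics/w1.npz',allow_pickle=True); im,d=zf['im'],zf['d']; c=tuple(zf['c']); P=pts(d,c)
def poly(q):
    m=np.zeros((480,640),np.uint8); cv2.fillConvexPoly(m,np.array(q),1); return P[m>0]
def plane(Q):
    for _ in range(4):
        ce=np.median(Q,0) if _==0 else Q.mean(0); n=np.linalg.svd(Q-Q.mean(0),full_matrices=False)[2][2]; r=abs((Q-Q.mean(0))@n); Q=Q[r<max(2*np.median(r),.001)]
    return Q.mean(0),n*np.sign(n[2])
pl={}
for n,q in dict(near=[(243,95),(262,102),(254,205),(237,207)],far=[(380,120),(390,120),(372,222),(358,218)],end=[(270,228),(330,238),(330,250),(265,243)],floor=[(285,125),(360,125),(335,210),(275,205)],table=[(180,225),(220,225),(210,260),(150,260)],tray=[(265,20),(370,40),(370,95),(262,80)],rej=[(235,280),(295,275),(300,340),(245,345)]).items():
    o,v=plane(poly(q)); pl[n]=(o,v); print(n,o.round(4),v.round(3),'az %.1f tilt %.1f'%(np.degrees(np.arctan2(v[1],v[0])),np.degrees(np.arccos(v[2]))))
# hinge lines: intersection of panel plane with z=.012 floor
for n in('near','far','end'):
    o,v=pl[n]; h=v[:2]; # h.x = h.o + v2*(o2-.011)
    print(n,'hinge: normal',(h/np.linalg.norm(h)).round(3),'offset',((h@o[:2]+v[2]*(o[2]-.011))/np.linalg.norm(h)).round(4))
for p in [(240,84),(233,213),(396,107),(373,231),(258,247),(336,256),(222,271),(303,264),(313,350),(240,357),(189,47),(215,95),(196,228),(205,298)]:
    w=P[p[1]-2:p[1]+3,p[0]-2:p[0]+3].reshape(-1,3); print(p,w[w[:,2].argmax()].round(3))
```

```text
near [ 0.4549 -0.1286  0.0334] [ 0.699 -0.105  0.708] az -8.5 tilt 44.9
far [ 0.6261 -0.1535  0.0334] [ 0.975 -0.145  0.168] az -8.5 tilt 80.3
end [ 0.5193 -0.2523  0.037 ] [-0.123 -0.944  0.306] az -97.4 tilt 72.2
floor [ 0.5447 -0.1478  0.0157] [ 0.744 -0.665  0.071] az -41.8 tilt 85.9
table [ 0.3439 -0.2686  0.0052] [ 0.406 -0.902  0.146] az -65.8 tilt 81.6
tray [ 0.547  -0.0353  0.1399] [0.008 0.05  0.999] az 80.7 tilt 2.9
rej [ 0.4647 -0.3876  0.0034] [-0.001 -0.002  1.   ] az -101.9 tilt 0.1
near hinge: normal [ 0.989 -0.149] offset 0.4914
far hinge: normal [ 0.989 -0.147] offset 0.6457
end hinge: normal [-0.129 -0.992] offset 0.1916
(240, 84) [ 0.455 -0.049  0.048]
(233, 213) [ 0.429 -0.208  0.046]
(396, 107) [ 0.646 -0.073  0.037]
(373, 231) [ 0.549 -0.099  0.493]
(258, 247) [ 0.462 -0.257  0.046]
(336, 256) [ 0.572 -0.272  0.047]
(222, 271) [ 0.397 -0.318  0.006]
(303, 264) [ 0.521 -0.306  0.007]
(313, 350) [ 0.537 -0.457  0.01 ]
(240, 357) [ 0.414 -0.474  0.01 ]
(189, 47) [ 0.379 -0.     0.011]
(215, 95) [ 0.408 -0.053  0.011]
(196, 228) [ 0.358 -0.246  0.008]
(205, 298) [ 0.501 -0.167  0.37 ]
```

Run:
```python
from h import *
a=np.radians(-8.5); ex=np.array([np.cos(a),np.sin(a)]); ey=np.array([-np.sin(a),np.cos(a)])
def prof(P,n):
    X=P[...,:2]@ex; Y=P[...,:2]@ey; Z=P[...,2]
    k=(abs(X-.549)<.03)&(Y>-.26)&(Y<.15)&(Z<.19); 
    print(n,'Y:',[(round(y*1000),*(np.percentile(Z[k&(abs(Y-y)<.0025)],[5,95])*1000).round().astype(int)) for y in np.arange(-.215,.15,.005) if (k&(abs(Y-y)<.0025)).sum()>3])
    k=(abs(Y+.075)<.03)&(X>.4)&(X<.7)&(Z<.1)
    print(n,'X:',[(round(y*1000),*(np.percentile(Z[k&(abs(X-y)<.002)],[5,95])*1000).round().astype(int)) for y in np.arange(.43,.68,.004) if (k&(abs(X-y)<.002)).sum()>3])
zf=np.load('pics/w1.npz',allow_pickle=True); prof(pts(zf['d'],tuple(zf['c'])),'w')
for n in('scene',): z=np.load(f'pics/{n}0.npz'); prof(pts(z['d'],cam(n)),n)
```

```text
w Y: [(-215, np.int64(-2), np.int64(1)), (-210, np.int64(-2), np.int64(1)), (-205, np.int64(-1), np.int64(1)), (-185, np.int64(44), np.int64(46)), (-180, np.int64(38), np.int64(44)), (-175, np.int64(33), np.int64(40)), (-170, np.int64(28), np.int64(34)), (-165, np.int64(23), np.int64(30)), (-160, np.int64(18), np.int64(24)), (-155, np.int64(13), np.int64(20)), (-150, np.int64(10), np.int64(15)), (-145, np.int64(10), np.int64(13)), (-140, np.int64(10), np.int64(13)), (-135, np.int64(10), np.int64(13)), (-130, np.int64(10), np.int64(13)), (-125, np.int64(10), np.int64(13)), (-120, np.int64(10), np.int64(13)), (-115, np.int64(10), np.int64(13)), (-110, np.int64(10), np.int64(13)), (-105, np.int64(10), np.int64(13)), (-100, np.int64(10), np.int64(13)), (-95, np.int64(10), np.int64(13)), (-90, np.int64(10), np.int64(13)), (-85, np.int64(10), np.int64(13)), (-80, np.int64(10), np.int64(13)), (-75, np.int64(10), np.int64(13)), (-70, np.int64(10), np.int64(13)), (-65, np.int64(10), np.int64(13)), (-60, np.int64(10), np.int64(13)), (-55, np.int64(10), np.int64(13)), (-50, np.int64(10), np.int
[... 7041 characters left out ...]
nt64(17)), (578, np.int64(7), np.int64(18)), (582, np.int64(6), np.int64(19)), (586, np.int64(9), np.int64(19)), (590, np.int64(9), np.int64(20)), (594, np.int64(7), np.int64(17)), (598, np.int64(8), np.int64(17)), (602, np.int64(8), np.int64(17)), (606, np.int64(5), np.int64(16)), (610, np.int64(8), np.int64(23)), (614, np.int64(8), np.int64(24)), (618, np.int64(10), np.int64(27)), (622, np.int64(14), np.int64(27)), (626, np.int64(13), np.int64(31)), (630, np.int64(16), np.int64(32)), (634, np.int64(19), np.int64(38)), (638, np.int64(21), np.int64(42)), (642, np.int64(23), np.int64(41)), (646, np.int64(26), np.int64(40)), (650, np.int64(31), np.int64(40)), (654, np.int64(32), np.int64(36))]
```

Station frame: yaw -8.5°, carton centre at about world (0.536,-0.141), seat at about (0.553,-0.026). The near flap is at about 45°, the far one at 32° and the end one at 42°. I'll push the near flap first, with the fingers shut.

>>> {"method": "play_rows", "body": {
  "increments": [
    [0.006,-0.05,0,0.05],
    [0.012,-0.1,0.04,0.1],
    [0.018,-0.145,0.09,0.148],
    [0.018,-0.145,0.15,0.148],
    [0.018,-0.145,0.2,0.148],
    [0.018,-0.145,0.25,0.148],
    [0.018,-0.145,0.29,0.148],
    [0.018,-0.145,0.325,0.148],
    [0.018,-0.145,0.325,0.148]
  ],
  "claw": 0,
  "force": 40
}}

```text
t: 2.08
eef_pos: [0.4031, -0.1595, 0.0244]
orientation: [-0.003, 0.757, 0.653, -0.001]
force: [0.5, 0.6, 0.2]
opening: -0.0001
grip_force: 0.0
```

```bash
cat >> h.py <<'E'
a=np.radians(-8.5); EX=np.array([np.cos(a),np.sin(a)]); EY=np.array([-np.sin(a),np.cos(a)])
def XY(p): p=np.array(p)[:2]; return np.array([p@EX,p@EY]).round(4)
E
python3 - <<'E'
from h import *
s=ctrl.get_state(); print(XY(s['eef_pos']),s['eef_pos'],s['orientation'],s['force'])
zf=np.load('pics/w1.npz',allow_pickle=True); P=pts(zf['d'],tuple(zf['c']))
X=P[...,:2]@EX; Y=P[...,:2]@EY
k=(Y>-.18)&(Y<0)&(X>.66)&(X<.80)&(P[...,2]>.006)&(P[...,2]<.3)
for y in np.arange(-.18,0,.015):
    q=k&(abs(Y-y)<.008); print(round(y,3), X[q].min().round(3) if q.any() else None, P[...,2][q].max().round(3) if q.any() else None)
E
```

```text
[ 0.4222 -0.0981] [ 0.4031004  -0.15946449  0.02442218] [-3.13400738e-03  7.56941618e-01  6.53474688e-01 -6.29549524e-04] [0.4880776  0.56160794 0.19378991]
-0.18 0.717 0.021
-0.165 0.794 0.023
-0.15 0.793 0.022
-0.135 0.793 0.023
-0.12 0.792 0.024
-0.105 0.792 0.025
-0.09 0.792 0.025
-0.075 0.793 0.024
-0.06 0.748 0.031
-0.045 0.742 0.032
-0.03 0.737 0.032
-0.015 0.732 0.033
```

>>> {"method": "play_rows", "body": {
  "increments": [
    [0,0.008,0,0],
    [0,0.014,0,0],
    [0,0.019,0,0],
    [0,0.024,0,0],
    [0,0.029,0,0],
    [0,0.034,0,0],
    [0,0.038,0,0],
    [0,0.041,0,0],
    [0,0.044,0,0],
    [0,0.046,0,0],
    [0,0.048,0,0],
    [0,0.048,0,0]
  ]
}}

```text
t: 3.58
eef_pos: [0.4529, -0.1692, 0.0263]
orientation: [0.0, 0.757, 0.653, 0.0]
force: [-1.0, 0.3, 1.9]
opening: 0.0001
grip_force: 1.1
```

```bash
cat > flaps.py <<'E'
from h import *
def flaps(n='wrist',f=None):
    im,d,c=grab(n)
    if f: save(f,im)
    P=pts(d,c); X=P[...,:2]@EX; Y=P[...,:2]@EY; Z=P[...,2]
    lab=cv2.cvtColor(im,cv2.COLOR_RGB2LAB); br=lab[...,2]>138
    for nm,k,u in(('near',(X<.53)&(X>.43)&(Y>-.14)&(Y<-.0),X),('far',(X>.59)&(X<.68)&(Y>-.14)&(Y<.0),X),('end',(Y<-.12)&(Y>-.21)&(X>.50)&(X<.60),Y)):
        k=k&br; o=[]
        for z in(.02,.03,.04,.05,.055,.06):
            q=k&(abs(Z-z)<.003); o.append((z,int(q.sum()),u[q].mean().round(4) if q.any() else None))
        print(n,nm,'zmax',np.percentile(Z[k],99.5).round(4) if k.any() else None,o)
E
python3 - <<'E'
from flaps import *
flaps('wrist'); flaps('scene'); print(ctrl.get_state()['force'])
E
```

```text
wrist near zmax 0.1687 [(0.02, 190, np.float64(0.4877)), (0.03, 235, np.float64(0.4873)), (0.04, 276, np.float64(0.4869)), (0.05, 345, np.float64(0.4865)), (0.055, 400, np.float64(0.4864)), (0.06, 3445, np.float64(0.488))]
wrist far zmax 0.027 [(0.02, 4119, np.float64(0.6224)), (0.03, 115, np.float64(0.6347)), (0.04, 0, None), (0.05, 0, None), (0.055, 0, None), (0.06, 0, None)]
wrist end zmax 0.0287 [(0.02, 936, np.float64(-0.159)), (0.03, 129, np.float64(-0.1673)), (0.04, 0, None), (0.05, 0, None), (0.055, 0, None), (0.06, 0, None)]
scene near zmax 0.2305 [(0.02, 43, np.float64(0.5043)), (0.03, 30, np.float64(0.4872)), (0.04, 35, np.float64(0.4872)), (0.05, 37, np.float64(0.4867)), (0.055, 33, np.float64(0.4871)), (0.06, 37, np.float64(0.4871))]
scene far zmax 0.0424 [(0.02, 81, np.float64(0.6206)), (0.03, 87, np.float64(0.6388)), (0.04, 38, np.float64(0.6452)), (0.05, 0, None), (0.055, 0, None), (0.06, 0, None)]
scene end zmax 0.0507 [(0.02, 77, np.float64(-0.1478)), (0.03, 48, np.float64(-0.1686)), (0.04, 50, np.float64(-0.1787)), (0.05, 21, np.float64(-0.1866)), (0.055, 1, np.float64(-0.1871)), (0.06, 0, None)]
[-1.78006471  0.62352689  0.36569825]
```

>>> {"method": "play_rows", "body": {
  "increments": [
    [0,-0.01,0,0],
    [0,-0.015,-0.05,0],
    [0,-0.01,-0.1,0],
    [0,0.05,-0.11,0],
    [0,0.11,-0.11,0],
    [0,0.17,-0.11,0],
    [0,0.214,-0.11,0],
    [0,0.214,-0.05,0],
    [0,0.214,0.004,0],
    [0,0.214,0.004,0]
  ]
}}

```text
t: 4.92
eef_pos: [0.6599, -0.1988, 0.0167]
orientation: [-0.005, 0.757, 0.653, -0.002]
force: [-0.3, 0.3, -0.1]
opening: -0.0001
grip_force: 0.0
```

Run:
```python
from h import *
s=ctrl.get_state(); print(XY(s['eef_pos']),s['eef_pos'],s['force'])
```

```text
[ 0.682  -0.0991] [ 0.65991438 -0.19877573  0.0167101 ] [-0.3442317   0.29611866 -0.12483857]
```

>>> {"method": "play_rows", "body": {
  "increments": [
    [0,-0.01,0,0],
    [0,-0.017,0,0],
    [0,-0.023,0,0],
    [0,-0.029,0,0],
    [0,-0.034,0,0],
    [0,-0.039,0,0],
    [0,-0.043,0,0],
    [0,-0.047,0,0],
    [0,-0.05,0,0],
    [0,-0.052,0,0],
    [0,-0.054,0,0],
    [0,-0.054,0,0]
  ]
}}

```text
t: 6.42
eef_pos: [0.6318, -0.1976, 0.0382]
orientation: [0.021, 0.758, 0.652, 0.013]
force: [32.2, 6.4, 32.8]
opening: 0.0001
grip_force: 20.7
```

Run:
```python
from flaps import *
flaps('wrist'); flaps('scene'); s=ctrl.get_state(); print(XY(s['eef_pos']),s['force'])
```

```text
wrist near zmax 0.0302 [(0.02, 839, np.float64(0.4917)), (0.03, 281, np.float64(0.4914)), (0.04, 0, None), (0.05, 0, None), (0.055, 0, None), (0.06, 0, None)]
wrist far zmax 0.1798 [(0.02, 1866, np.float64(0.6155)), (0.03, 2171, np.float64(0.6232)), (0.04, 2502, np.float64(0.6309)), (0.05, 3271, np.float64(0.6389)), (0.055, 2, np.float64(0.6391)), (0.06, 1, np.float64(0.6386))]
wrist end zmax 0.0443 [(0.02, 1747, np.float64(-0.1589)), (0.03, 1264, np.float64(-0.1686)), (0.04, 435, np.float64(-0.1783)), (0.05, 0, None), (0.055, 0, None), (0.06, 0, None)]
scene near zmax 0.0656 [(0.02, 57, np.float64(0.4963)), (0.03, 54, np.float64(0.4876)), (0.04, 62, np.float64(0.4876)), (0.05, 63, np.float64(0.4865)), (0.055, 53, np.float64(0.4875)), (0.06, 68, np.float64(0.4865))]
scene far zmax 0.0551 [(0.02, 124, np.float64(0.612)), (0.03, 107, np.float64(0.6216)), (0.04, 117, np.float64(0.6297)), (0.05, 86, np.float64(0.6357)), (0.055, 25, np.float64(0.6347)), (0.06, 3, np.float64(0.6304))]
scene end zmax 0.0508 [(0.02, 76, np.float64(-0.1505)), (0.03, 46, np.float64(-0.1687)), (0.04, 49, np.float64(-0.1788)), (0.05, 24, np.float64(-0.1861)), (0.055, 2, np.float64(-0.1868)), (0.06, 0, None)]
[ 0.6541 -0.1021] [31.25183036  5.45217055 32.64310018]
```

The finger jammed on the low flap edge because of friction. I'll back off and follow the edge's arc upward.

>>> {"method": "play_rows", "body": {
  "increments": [
    [0,0.02,-0.012,0],
    [0,0.032,-0.016,0],
    [0,0.032,-0.012,0],
    [0,0.028,-0.016,0],
    [0,0.024,-0.02,0],
    [0,0.02,-0.023,0],
    [0,0.016,-0.026,0],
    [0,0.012,-0.028,0],
    [0,0.008,-0.03,0],
    [0,0.004,-0.031,0],
    [0,0.001,-0.031,0],
    [0,0.001,-0.031,0]
  ]
}}

```text
t: 8.02
eef_pos: [0.6128, -0.1933, 0.0546]
orientation: [0.002, 0.757, 0.653, 0.001]
force: [4.4, -0.3, 2.9]
opening: 0.0004
grip_force: 2.4
```

Run:
```python
from flaps import *
flaps('wrist'); flaps('scene'); s=ctrl.get_state(); print(XY(s['eef_pos']),s['force'])
```

```text
wrist near zmax 0.0601 [(0.02, 2298, np.float64(0.4917)), (0.03, 2673, np.float64(0.4913)), (0.04, 2599, np.float64(0.4909)), (0.05, 2031, np.float64(0.4905)), (0.055, 1750, np.float64(0.4903)), (0.06, 1314, np.float64(0.4894))]
wrist far zmax 0.1969 [(0.02, 565, np.float64(0.6114)), (0.03, 600, np.float64(0.6148)), (0.04, 642, np.float64(0.6181)), (0.05, 736, np.float64(0.6214)), (0.055, 2378, np.float64(0.6249)), (0.06, 1219, np.float64(0.6253))]
wrist end zmax 0.0404 [(0.02, 1235, np.float64(-0.1588)), (0.03, 805, np.float64(-0.1687)), (0.04, 284, np.float64(-0.1776)), (0.05, 0, None), (0.055, 0, None), (0.06, 0, None)]
scene near zmax 0.4613 [(0.02, 40, np.float64(0.4954)), (0.03, 57, np.float64(0.4873)), (0.04, 50, np.float64(0.4876)), (0.05, 57, np.float64(0.4871)), (0.055, 62, np.float64(0.4875)), (0.06, 59, np.float64(0.4867))]
scene far zmax 0.0645 [(0.02, 120, np.float64(0.6082)), (0.03, 82, np.float64(0.6148)), (0.04, 81, np.float64(0.619)), (0.05, 79, np.float64(0.6207)), (0.055, 89, np.float64(0.6225)), (0.06, 47, np.float64(0.6216))]
scene end zmax 0.0511 [(0.02, 71, np.float64(-0.151)), (0.03, 45, np.float64(-0.1692)), (0.04, 43, np.float64(-0.1792)), (0.05, 30, np.float64(-0.1858)), (0.055, 0, None), (0.06, 0, None)]
[ 0.6343 -0.1006] [ 4.44850768 -0.60466485  2.78891428]
```

>>> {"method": "play_rows", "body": {
  "increments": [
    [0,0.012,0,0],
    [0,0.016,0.012,0],
    [0,0.016,0.024,0],
    [0,0.01,0.024,0],
    [0,0.005,0.024,0],
    [0,0.002,0.023,0],
    [0,-0.001,0.022,0],
    [0,-0.003,0.021,0],
    [0,-0.005,0.02,0],
    [0,-0.006,0.02,0],
    [0,-0.006,0.02,0]
  ]
}}

```text
t: 9.5
eef_pos: [0.6059, -0.1921, 0.0337]
orientation: [0.0, 0.757, 0.653, 0.0]
force: [2.7, -1.3, 0.8]
opening: 0.0
grip_force: 1.3
```

Run:
```python
from flaps import *
flaps('wrist'); s=ctrl.get_state(); print(XY(s['eef_pos']),s['eef_pos'],s['force'])
```

```text
wrist near zmax 0.0592 [(0.02, 3055, np.float64(0.4917)), (0.03, 2703, np.float64(0.4913)), (0.04, 2106, np.float64(0.4909)), (0.05, 1373, np.float64(0.4905)), (0.055, 962, np.float64(0.4903)), (0.06, 475, np.float64(0.4897))]
wrist far zmax 0.176 [(0.02, 178, np.float64(0.6123)), (0.03, 231, np.float64(0.6126)), (0.04, 268, np.float64(0.6128)), (0.05, 326, np.float64(0.613)), (0.055, 391, np.float64(0.613)), (0.06, 3122, np.float64(0.6114))]
wrist end zmax 0.0308 [(0.02, 911, np.float64(-0.1589)), (0.03, 288, np.float64(-0.1678)), (0.04, 0, None), (0.05, 0, None), (0.055, 0, None), (0.06, 0, None)]
[ 0.6277 -0.1004] [ 0.60596044 -0.1921161   0.0336766 ] [ 2.45717613 -0.27582685  0.46714396]
```

>>> {"method": "play_rows", "body": {
  "increments": [
    [0,0.012,0,0],
    [0,0.014,-0.05,0],
    [-0.03,0,-0.1,0],
    [-0.08,-0.04,-0.11,0],
    [-0.113,-0.077,-0.11,0],
    [-0.118,-0.077,-0.06,0],
    [-0.118,-0.077,0,0],
    [-0.118,-0.077,0.006,0],
    [-0.118,-0.077,0.006,0]
  ]
}}

```text
t: 10.68
eef_pos: [0.5128, -0.2975, 0.028]
orientation: [-0.0, 0.757, 0.653, -0.0]
force: [0.1, -0.0, 0.6]
opening: -0.0002
grip_force: 0.0
```

Run:
```python
from h import *
s=ctrl.get_state(); print(XY(s['eef_pos']),s['eef_pos'],s['force'])
```

```text
[ 0.5511 -0.2184] [ 0.51281314 -0.29747055  0.0279528 ] [ 0.07213776 -0.01560526  0.64363153]
```

>>> {"method": "play_rows", "body": {
  "increments": [
    [0.014,0,0,0],
    [0.018,0,-0.002,0],
    [0.022,0,-0.005,0],
    [0.026,0,-0.009,0],
    [0.03,0,-0.012,0],
    [0.034,0,-0.015,0],
    [0.038,0,-0.017,0],
    [0.042,0,-0.018,0],
    [0.045,0,-0.019,0],
    [0.048,0,-0.019,0],
    [0.05,0,-0.019,0],
    [0.05,0,-0.019,0]
  ]
}}

```text
t: 12.18
eef_pos: [0.5196, -0.2476, 0.0464]
orientation: [-0.0, 0.757, 0.653, 0.0]
force: [0.5, -3.0, 2.1]
opening: -0.0
grip_force: 1.3
```

Run:
```python
from flaps import *
flaps('wrist'); s=ctrl.get_state(); print(XY(s['eef_pos']),s['eef_pos'],s['force'])
```

```text
wrist near zmax 0.0607 [(0.02, 1117, np.float64(0.4917)), (0.03, 1266, np.float64(0.4913)), (0.04, 1493, np.float64(0.4909)), (0.05, 1774, np.float64(0.4905)), (0.055, 1952, np.float64(0.4903)), (0.06, 3375, np.float64(0.4889))]
wrist far zmax 0.0607 [(0.02, 1061, np.float64(0.6084)), (0.03, 1245, np.float64(0.6086)), (0.04, 1444, np.float64(0.6088)), (0.05, 1712, np.float64(0.6091)), (0.055, 1851, np.float64(0.6092)), (0.06, 3357, np.float64(0.6106))]
wrist end zmax 0.0962 [(0.02, 838, np.float64(-0.1502)), (0.03, 958, np.float64(-0.1508)), (0.04, 1124, np.float64(-0.1514)), (0.05, 1403, np.float64(-0.152)), (0.055, 1494, np.float64(-0.1523)), (0.06, 2306, np.float64(-0.1538))]
[ 0.5504 -0.1681] [ 0.51954472 -0.24758296  0.04632232] [ 0.87017548 -2.7741946   1.91307594]
```

All three flaps are up, at roughly 88°, 89° and 86°. I'll retract and go over case 1, turning so that tool y lies across its width.

>>> {"method": "play_rows", "body": {
  "increments": [
    [-0.012,0,0,0],
    [-0.014,0,-0.06,0],
    [-0.014,0,-0.12,0.1],
    [-0.01,-0.01,-0.18,0.28],
    [0.05,-0.03,-0.22,0.46],
    [0.11,-0.05,-0.24,0.64],
    [0.17,-0.07,-0.24,0.82],
    [0.23,-0.09,-0.24,1.0],
    [0.29,-0.11,-0.24,1.18],
    [0.34,-0.13,-0.24,1.36],
    [0.39,-0.15,-0.24,1.54],
    [0.427,-0.172,-0.24,1.614]
  ],
  "claw": 0.085
}}

```text
t: 13.72
eef_pos: [0.417, 0.1858, 0.2858]
orientation: [-0.0, 0.995, -0.096, -0.001]
force: [0.6, 1.1, -0.6]
opening: 0.0849
grip_force: 0.0
```

>>> {"method": "play_rows", "body": {
  "increments": [
    [0,0,0.0,0],
    [0,0,0.0,0]
  ]
}}

```text
t: 13.98
eef_pos: [0.4176, 0.1843, 0.2859]
orientation: [0.0, 0.996, -0.092, -0.001]
force: [-0.3, -0.0, -0.2]
opening: 0.0849
grip_force: 0.0
```

Run:
```python
from cases import *
s=ctrl.get_state(); print(s['eef_pos'],s['orientation'],s['joint_pos'].round(2))
im,d,c=grab('wrist'); save('w2.png',im)
for o in cases(im,d,c): 
    if o['h']>25: print(o)
from flaps import flaps
flaps('scene')
```

```text
[0.41755134 0.18427424 0.28589446] [ 3.66687131e-04  9.95798968e-01 -9.15638760e-02 -5.81428960e-04] [ 0.17  0.05  1.65 -0.    1.44  1.92]
{'px': array([147., 115.]), 'xy': (0.544, 0.363), 'z': np.float64(0.022), 'w': 100, 'h': 52, 'ang': -1.5}
{'px': array([306., 200.]), 'xy': (0.4134, 0.2027), 'z': np.float64(0.022), 'w': 100, 'h': 45, 'ang': -10.5}
{'px': array([137., 217.]), 'xy': (0.4303, 0.418), 'z': np.float64(0.022), 'w': 100, 'h': 53, 'ang': -0.7}
{'px': array([224., 217.]), 'xy': (0.4103, 0.3091), 'z': np.float64(0.022), 'w': 101, 'h': 49, 'ang': -1.9}
scene near zmax 0.0663 [(0.02, 45, np.float64(0.5015)), (0.03, 68, np.float64(0.4877)), (0.04, 59, np.float64(0.4875)), (0.05, 51, np.float64(0.4867)), (0.055, 74, np.float64(0.4868)), (0.06, 63, np.float64(0.4869))]
scene far zmax 0.0654 [(0.02, 66, np.float64(0.6051)), (0.03, 56, np.float64(0.6089)), (0.04, 61, np.float64(0.6086)), (0.05, 57, np.float64(0.6093)), (0.055, 72, np.float64(0.6107)), (0.06, 49, np.float64(0.6097))]
scene end zmax 0.0655 [(0.02, 16, np.float64(-0.1364)), (0.03, 15, np.float64(-0.1553)), (0.04, 15, np.float64(-0.1558)), (0.05, 19, np.float64(-0.1565)), (0.055, 25, np.float64(-0.1555)), (0.06, 33, np.float64(-0.1554))]
```

View pics/w2.png

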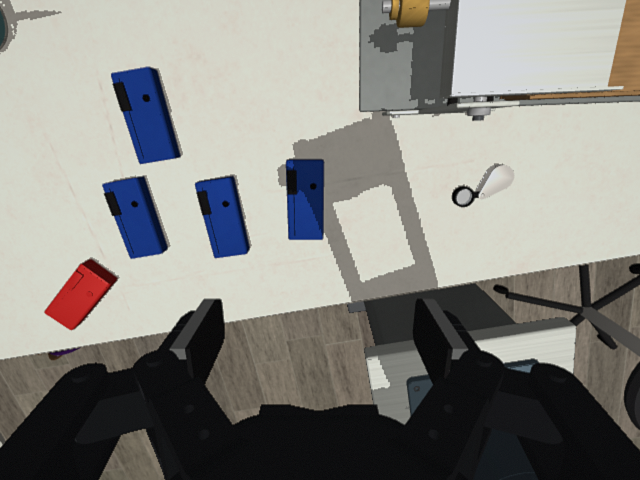

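The wrist view shows the four blue cases at (306,200), (224,217), (137,217) and (147,115). The red look-alike is at (80,293) and the loupe at (480,185). I'll descend on case 1.

>>> {"method": "play_rows", "body": {
  "increments": [
    [-0.0075,-0.0173,0.05,0],
    [-0.0075,-0.0173,0.11,0],
    [-0.0075,-0.0173,0.17,0],
    [-0.0075,-0.0173,0.22,0],
    [-0.0075,-0.0173,0.26,0],
    [-0.0075,-0.0173,0.282,0],
    [-0.0075,-0.0173,0.282,0]
  ]
}}

```text
t: 14.95
eef_pos: [0.4129, 0.2012, 0.0028]
orientation: [0.001, 0.996, -0.094, -0.002]
force: [0.1, -0.1, 0.8]
opening: 0.085
grip_force: 0.0
```

>>> {"method": "play_rows", "body": {
  "increments": [
    [0,0,0,0],
    [0,0,0,0],
    [0,0,0,0],
    [0,0,0,0],
    [0,0,0,0],
    [0,0,0,0]
  ],
  "claw": 0.03,
  "force": 60
}}

```text
t: 15.7
eef_pos: [0.4149, 0.203, 0.0058]
orientation: [-0.0, 0.996, -0.093, 0.002]
force: [-0.6, -1.3, 6.2]
opening: 0.0454
grip_force: 61.9
```

>>> {"method": "play_rows", "body": {
  "increments": [
    [0,0,0,0],
    [0,0,-0.003,0],
    [0,0,-0.006,0],
    [0,0,-0.006,0]
  ],
  "claw": 0.06
}}

```text
t: 16.2
eef_pos: [0.4139, 0.2031, 0.0106]
orientation: [-0.0, 0.996, -0.093, 0.0]
force: [-0.2, 0.3, -0.3]
opening: 0.0597
grip_force: 0.0
```

>>> {"method": "play_rows", "body": {
  "increments": [
    [0,0,0,0],
    [0,0,0,0],
    [0,0,0,0],
    [0,0,0,0],
    [0,0,0,0]
  ],
  "claw": 0.03
}}

```text
t: 16.82
eef_pos: [0.4137, 0.203, 0.0107]
orientation: [-0.0, 0.996, -0.093, 0.0]
force: [-1.1, 0.7, 6.4]
opening: 0.045
grip_force: 61.3
```

>>> {"method": "play_rows", "body": {
  "increments": [
    [0,0,-0.04,0],
    [0,0,-0.09,0],
    [0,0,-0.15,0],
    [0,0,-0.21,0],
    [0,0,-0.25,0],
    [0,0,-0.26,0],
    [0,0,-0.26,0],
    [0,0,-0.26,0]
  ]
}}

```text
t: 17.82
eef_pos: [0.4125, 0.2027, 0.2679]
orientation: [0.001, 0.996, -0.093, -0.002]
force: [-0.2, -0.1, -1.6]
opening: 0.0449
grip_force: 63.3
```

```bash
cat > to.py <<'E'
import sys
from h import *
# print tool-axis increments to world target x y z yaw(deg of tool x)
def to(x,y,z,yaw=None):
    s=ctrl.get_state(); w,qx,qy,qz=s['orientation']; th=2*np.arctan2(qy,qx); p=s['eef_pos']
    d=np.array([x,y])-p[:2]; tx=np.array([np.cos(th),np.sin(th)]); ty=np.array([np.sin(th),-np.cos(th)])
    t=0 if yaw is None else -((np.radians(yaw)-th+np.pi/2)%np.pi-np.pi/2)
    print('tcp',p.round(4),'yaw %.2f'%np.degrees(th),'inc',(d@tx).round(4),(d@ty).round(4),(p[2]-z).round(4),'turn %.3f'%t,'F',s['force'].round(2),'grip',round(s['grip_force'],1),round(s['opening'],4),'q6 %.2f'%s['joint_pos'][5],'t',s['t'])
if __name__=='__main__': to(*map(float,sys.argv[1:]))
E
python3 to.py .5524 -.0249 .2 -8.5
```

```text
tcp [0.4125 0.2027 0.2679] yaw -10.66 inc 0.1796 0.1978 0.0679 turn -0.038 F [-0.22 -0.07 -1.63] grip 63.3 0.0449 q6 1.97 t 17.825
```

>>> {"method": "play_rows", "body": {
  "increments": [
    [0.03,0.03,0,0],
    [0.07,0.07,0,-0.02],
    [0.11,0.115,0,-0.038],
    [0.15,0.16,0,-0.038],
    [0.1796,0.1978,0,-0.038],
    [0.1796,0.1978,0,-0.038],
    [0.1796,0.1978,0.04,-0.038],
    [0.1796,0.1978,0.08,-0.038],
    [0.1796,0.1978,0.1,-0.038],
    [0.1796,0.1978,0.11,-0.038],
    [0.1796,0.1978,0.11,-0.038]
  ]
}}

```text
t: 19.2
eef_pos: [0.5528, -0.0239, 0.1594]
orientation: [-0.0, 0.997, -0.074, -0.001]
force: [-0.3, 0.6, -1.2]
opening: 0.0453
grip_force: 63.2
```

```bash
python3 to.py .5524 -.0249 .152 -8.5; python3 -c "
from h import *
im,d,c=grab('side'); save('s3.png',cv2.resize(im[130:290,250:410],None,fx=3.5,fy=3.5))"
```

```text
tcp [ 0.5528 -0.0239  0.1594] yaw -8.44 inc -0.0002 0.0011 0.0074 turn 0.001 F [-0.29  0.64 -1.17] grip 63.2 0.0453 q6 1.47 t 19.2
```

View pics/s3.png

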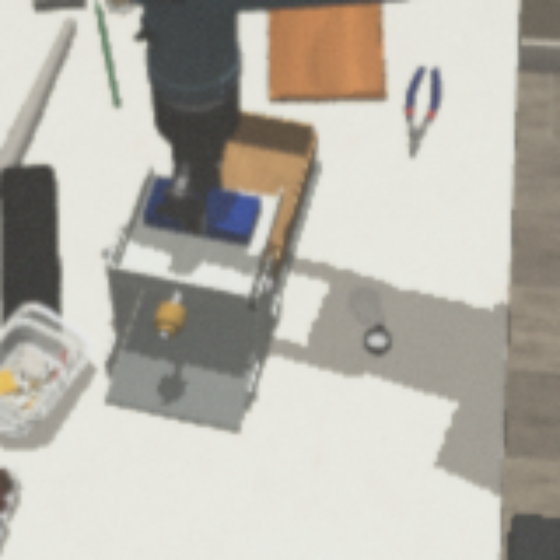

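The case is centred across the tray between the rails. I'll lower it, release and lift clear.

>>> {"method": "play_rows", "body": {
  "increments": [
    [0,0.001,0.004,0],
    [0,0.001,0.0065,0],
    [0,0.001,0.0065,0]
  ]
}}

```text
t: 19.62
eef_pos: [0.5534, -0.0256, 0.1539]
orientation: [0.0, 0.997, -0.074, 0.0]
force: [-0.5, -0.3, -1.0]
opening: 0.0455
grip_force: 63.3
```

>>> {"method": "play_rows", "body": {
  "increments": [
    [0,0,0,0],
    [0,0,-0.03,0],
    [0,0,-0.08,0],
    [0,0,-0.12,0],
    [0,0,-0.12,0],
    [0,0,-0.12,0],
    [0,0,-0.12,0],
    [0,0,-0.12,0],
    [0,0,-0.12,0],
    [0,0,-0.12,0],
    [0,0,-0.12,0]
  ],
  "claw": 0.075
}}

```text
t: 21.0
eef_pos: [0.5534, -0.0256, 0.2738]
orientation: [0.0, 0.997, -0.074, -0.0]
force: [0.0, -0.4, 0.3]
opening: 0.0752
grip_force: 0.0
```

```bash
cat > chk.py <<'E'
from cases import *
from flaps import flaps
import sys
for n in sys.argv[1:]:
    im,d,c=grab(n)
    for o in cases(im,d,c):
        x,y=o['xy']
        if o['h']>20 and .35<x<.7 and -.5<y<.52: print(n,o,'XY',XY(o['xy'])-np.array([.55,-.06]))
flaps('scene')
im,d,c=grab('side'); P=pts(d,c); X=P[...,:2]@EX-.55; Y=P[...,:2]@EY
for y in(.03,.06,.09,.12):
    k=(abs(X)<.04)&(abs(Y-y)<.004)&(P[...,2]>.08)&(P[...,2]<.2); print('tray z',y,np.median(P[...,2][k]).round(4) if k.any() else None)
E
python3 chk.py side wrist; python3 to.py .41 .309 .2
```

```text
side {'px': array([319., 182.]), 'xy': (0.5309, -0.165), 'z': np.float64(0.033), 'w': 101, 'h': 36, 'ang': -20.6} XY [-0.0005 -0.0247]
side {'px': array([342., 306.]), 'xy': (0.412, 0.3127), 'z': np.float64(0.02), 'w': 96, 'h': 43, 'ang': -2.7} XY [-0.1887  0.4302]
side {'px': array([297., 319.]), 'xy': (0.5457, 0.3681), 'z': np.float64(0.021), 'w': 97, 'h': 43, 'ang': -1.9} XY [-0.0647  0.5047]
side {'px': array([332., 340.]), 'xy': (0.4323, 0.4239), 'z': np.float64(0.02), 'w': 96, 'h': 43, 'ang': -1.4} XY [-0.1851  0.5431]
wrist {'px': array([430., 197.]), 'xy': (0.5344, -0.1534), 'z': np.float64(0.033), 'w': 101, 'h': 49, 'ang': -8.5} XY [ 0.0012 -0.0127]
wrist {'px': array([ 23., 248.]), 'xy': (0.5452, 0.3586), 'z': np.float64(0.022), 'w': 102, 'h': 61, 'ang': -1.7} XY [-0.0638  0.4952]
wrist {'px': array([ 21., 329.]), 'xy': (0.4336, 0.4133), 'z': np.float64(0.022), 'w': 107, 'h': 63, 'ang': -1.0} XY [-0.1823  0.5329]
wrist {'px': array([ 98., 327.]), 'xy': (0.4143, 0.304), 'z': np.float64(0.022), 'w': 106, 'h': 58, 'ang': -1.6} XY [-0.1852  0.4219]
scene near zmax 0.0648 [(0.02, 51, np.float64(0.4987)), (0.03, 52, np.float64(0.4876)), (0.04, 61, np.float64(0.4873)), (0.05, 47, np.float64(0.4868)), (0.055, 58, np.float64(0.4869)), (0.06, 61, np.float64(0.4867))]
scene far zmax 0.0655 [(0.02, 54, np.float64(0.6052)), (0.03, 41, np.float64(0.6091)), (0.04, 52, np.float64(0.6091)), (0.05, 64, np.float64(0.6093)), (0.055, 63, np.float64(0.6099)), (0.06, 55, np.float64(0.6088))]
scene end zmax 0.0654 [(0.02, 26, np.float64(-0.1358)), (0.03, 9, np.float64(-0.1549)), (0.04, 14, np.float64(-0.1561)), (0.05, 12, np.float64(-0.1572)), (0.055, 25, np.float64(-0.1558)), (0.06, 33, np.float64(-0.1556))]
tray z 0.03 0.1393
tray z 0.06 0.138
tray z 0.09 0.1363
tray z 0.12 0.1359
tcp [ 0.5534 -0.0256  0.2738] yaw -8.48 inc -0.1912 -0.3098 0.0738 turn 0.000 F [0.31 0.43 0.5 ] grip 0.0 0.075 q6 1.47 t 21.2
```

Case 1 was full and lies in the carton; the tray is back and the flaps are up. Next is case 2.

>>> {"method": "play_rows", "body": {
  "increments": [
    [-0.03,-0.05,0,0],
    [-0.07,-0.1,0,-0.05],
    [-0.1,-0.16,0,-0.113],
    [-0.13,-0.21,0,-0.113],
    [-0.16,-0.26,0,-0.113],
    [-0.19,-0.31,0.02,-0.113],
    [-0.19,-0.31,0.07,-0.113],
    [-0.19,-0.31,0.08,-0.113],
    [-0.19,-0.31,0.08,-0.113]
  ],
  "claw": 0.085
}}

```text
t: 22.32
eef_pos: [0.4115, 0.3085, 0.194]
orientation: [0.0, 1.0, -0.018, -0.0]
force: [1.5, 0.0, 0.5]
opening: 0.0848
grip_force: 0.0
```

```bash
python3 -c "
from cases import *
im,d,c=grab('wrist')
for o in cases(im,d,c):
    if o['h']>20:print(o)"; python3 to.py .411 .309 .0105 -2
```

```text
{'px': array([248.,  65.]), 'xy': (0.5428, 0.3659), 'z': np.float64(0.022), 'w': 98, 'h': 47, 'ang': -1.5}
{'px': array([204., 197.]), 'xy': (0.4301, 0.4206), 'z': np.float64(0.022), 'w': 101, 'h': 50, 'ang': -1.0}
{'px': array([317., 213.]), 'xy': (0.4106, 0.312), 'z': np.float64(0.022), 'w': 100, 'h': 45, 'ang': -2.1}
tcp [0.4123 0.3087 0.195 ] yaw -2.08 inc -0.0014 -0.0002 0.1845 turn -0.001 F [ 0.24 -0.14  0.07] grip 0.0 0.085 q6 2.03 t 22.375
```

>>> {"method": "play_rows", "body": {
  "increments": [
    [-0.0015,-0.0025,0.05,0],
    [-0.0015,-0.0025,0.1,0],
    [-0.0015,-0.0025,0.15,0],
    [-0.0015,-0.0025,0.18,0],
    [-0.0015,-0.0025,0.1845,0],
    [-0.0015,-0.0025,0.1845,0]
  ]
}}

```text
t: 23.12
eef_pos: [0.4116, 0.3118, 0.0109]
orientation: [-0.001, 1.0, -0.018, 0.001]
force: [0.5, -0.3, 0.5]
opening: 0.0851
grip_force: 0.0
```

>>> {"method": "play_rows", "body": {
  "increments": [
    [0,0,0,0],
    [0,0,0,0],
    [0,0,0,0],
    [0,0,0,0],
    [0,0,0,0],
    [0,0,0,0]
  ],
  "claw": 0.03
}}

```text
t: 23.88
eef_pos: [0.4107, 0.3121, 0.0109]
orientation: [-0.001, 1.0, -0.017, 0.001]
force: [-1.2, 0.3, 8.3]
opening: 0.0451
grip_force: 61.0
```

>>> {"method": "play_rows", "body": {
  "increments": [
    [0,0,-0.04,0],
    [0,0,-0.09,0],
    [0,0,-0.15,0],
    [0,0,-0.21,0],
    [0,0,-0.25,0],
    [0,0,-0.26,0],
    [0,0,-0.26,0],
    [0,0,-0.26,0]
  ]
}}

```text
t: 24.88
eef_pos: [0.4087, 0.311, 0.2669]
orientation: [0.001, 1.0, -0.017, -0.002]
force: [0.1, -0.2, -2.7]
opening: 0.0449
grip_force: 63.4
```

```bash
python3 to.py .553 -.0249 .159 -8.5
```

```text
tcp [0.4087 0.311  0.2669] yaw -2.00 inc 0.156 0.3307 0.1079 turn 0.113 F [ 0.13 -0.24 -2.73] grip 63.4 0.0449 q6 2.04 t 24.875
```

Likely full (about 2.5 N). Taking it to the seat.

>>> {"method": "play_rows", "body": {
  "increments": [
    [0.02,0.04,0,0.02],
    [0.045,0.095,0,0.06],
    [0.07,0.15,0,0.113],
    [0.1,0.21,0,0.113],
    [0.13,0.27,0,0.113],
    [0.15,0.315,0,0.113],
    [0.156,0.331,0,0.113],
    [0.156,0.331,0,0.113],
    [0.156,0.331,0.04,0.113],
    [0.156,0.331,0.08,0.113],
    [0.156,0.331,0.108,0.113],
    [0.156,0.331,0.108,0.113]
  ]
}}

```text
t: 26.38
eef_pos: [0.5514, -0.0221, 0.1587]
orientation: [-0.001, 0.997, -0.073, -0.003]
force: [0.3, 0.3, -1.7]
opening: 0.0454
grip_force: 63.3
```

```bash
python3 to.py .553 -.0249 .1535 -8.5
```

```text
tcp [ 0.5514 -0.0221  0.1587] yaw -8.36 inc 0.002 0.0025 0.0052 turn 0.002 F [ 0.35  0.25 -1.68] grip 63.3 0.0454 q6 1.47 t 26.375
```

>>> {"method": "play_rows", "body": {
  "increments": [
    [0.001,0.002,0.002,0],
    [0.001,0.002,0.005,0],
    [0.001,0.002,0.005,0]
  ]
}}

```text
t: 26.75
eef_pos: [0.5552, -0.0268, 0.157]
orientation: [0.0, 0.997, -0.074, 0.001]
force: [-0.6, 0.2, -2.2]
opening: 0.0453
grip_force: 63.3
```

>>> {"method": "play_rows", "body": {
  "increments": [
    [0,0,0,0],
    [0,0,-0.03,0],
    [0,0,-0.08,0],
    [0,0,-0.12,0],
    [0,0,-0.12,0],
    [0,0,-0.12,0],
    [0,0,-0.12,0],
    [0,0,-0.12,0],
    [0,0,-0.12,0],
    [0,0,-0.12,0],
    [0,0,-0.12,0]
  ],
  "claw": 0.075
}}

```text
t: 28.12
eef_pos: [0.5548, -0.0268, 0.2762]
orientation: [0.0, 0.997, -0.074, -0.0]
force: [-0.3, -0.1, 0.2]
opening: 0.075
grip_force: 0.0
```

```bash
python3 chk.py side wrist; python3 to.py .542 .365 .2 -1.7
```

```text
side {'px': array([319., 181.]), 'xy': (0.5317, -0.1676), 'z': np.float64(0.033), 'w': 100, 'h': 32, 'ang': -14.6} XY [ 0.0006 -0.0272]
side {'px': array([297., 318.]), 'xy': (0.5459, 0.3676), 'z': np.float64(0.02), 'w': 97, 'h': 43, 'ang': -2.0} XY [-0.0644  0.5043]
side {'px': array([332., 340.]), 'xy': (0.4322, 0.4239), 'z': np.float64(0.02), 'w': 96, 'h': 43, 'ang': -0.6} XY [-0.1852  0.5431]
wrist {'px': array([418., 199.]), 'xy': (0.5309, -0.1412), 'z': np.float64(0.034), 'w': 112, 'h': 78, 'ang': -8.4} XY [-0.0041 -0.0012]
wrist {'px': array([ 24., 249.]), 'xy': (0.5453, 0.3588), 'z': np.float64(0.022), 'w': 102, 'h': 61, 'ang': -2.0} XY [-0.0637  0.4955]
wrist {'px': array([ 21., 329.]), 'xy': (0.4335, 0.4135), 'z': np.float64(0.022), 'w': 107, 'h': 64, 'ang': -1.2} XY [-0.1824  0.533 ]
scene near zmax 0.0653 [(0.02, 38, np.float64(0.4959)), (0.03, 52, np.float64(0.4884)), (0.04, 53, np.float64(0.4875)), (0.05, 51, np.float64(0.4874)), (0.055, 59, np.float64(0.4871)), (0.06, 70, np.float64(0.4872))]
scene far zmax 0.0646 [(0.02, 21, np.float64(0.6055)), (0.03, 27, np.float64(0.6093)), (0.04, 46, np.float64(0.6096)), (0.05, 57, np.float64(0.61)), (0.055, 62, np.float64(0.6105)), (0.06, 58, np.float64(0.6094))]
scene end zmax 0.0638 [(0.02, 24, np.float64(-0.1349)), (0.03, 10, np.float64(-0.1552)), (0.04, 18, np.float64(-0.1559)), (0.05, 13, np.float64(-0.1567)), (0.055, 22, np.float64(-0.156)), (0.06, 41, np.float64(-0.1556))]
tray z 0.03 0.1395
tray z 0.06 0.1382
tray z 0.09 0.1366
tray z 0.12 0.135
tcp [ 0.5548 -0.0268  0.2764] yaw -8.48 inc -0.0704 -0.3856 0.0764 turn -0.118 F [-0.46 -0.09 -0.81] grip 0.0 0.0753 q6 1.47 t 28.325
```

Case 2 was full too and is in the carton. Case 3 next.

>>> {"method": "play_rows", "body": {
  "increments": [
    [-0.01,-0.05,0,-0.03],
    [-0.02,-0.11,0,-0.118],
    [-0.03,-0.17,0,-0.118],
    [-0.04,-0.23,0,-0.118],
    [-0.055,-0.29,0,-0.118],
    [-0.07,-0.345,0.02,-0.118],
    [-0.07,-0.386,0.06,-0.118],
    [-0.07,-0.386,0.08,-0.118],
    [-0.07,-0.386,0.08,-0.118]
  ],
  "claw": 0.085
}}

```text
t: 29.45
eef_pos: [0.5411, 0.3653, 0.1939]
orientation: [0.001, 1.0, -0.014, -0.002]
force: [0.6, -0.4, 0.6]
opening: 0.0848
grip_force: 0.0
```

```bash
python3 -c "
from cases import *
im,d,c=grab('wrist')
for o in cases(im,d,c):
    if o['h']>20:print(o)"; python3 to.py .543 .367 .0105 -1.8
```

```text
{'px': array([318., 207.]), 'xy': (0.545, 0.3674), 'z': np.float64(0.022), 'w': 101, 'h': 45, 'ang': -1.4}
{'px': array([270., 309.]), 'xy': (0.4342, 0.4225), 'z': np.float64(0.022), 'w': 107, 'h': 47, 'ang': -1.0}
tcp [0.5421 0.3652 0.1958] yaw -1.70 inc 0.0008 -0.0018 0.1853 turn 0.002 F [0.07 0.05 0.51] grip 0.0 0.0849 q6 2.02 t 29.5
```

>>> {"method": "play_rows", "body": {
  "increments": [
    [0.001,-0.002,0.05,0],
    [0.001,-0.002,0.1,0],
    [0.001,-0.002,0.15,0],
    [0.001,-0.002,0.18,0],
    [0.001,-0.002,0.185,0],
    [0.001,-0.002,0.185,0]
  ]
}}

```text
t: 30.25
eef_pos: [0.5451, 0.3674, 0.0132]
orientation: [-0.001, 1.0, -0.015, 0.001]
force: [-0.0, 0.5, 0.7]
opening: 0.0853
grip_force: 0.0
```

>>> {"method": "play_rows", "body": {
  "increments": [
    [0,0,0,0],
    [0,0,0,0],
    [0,0,0,0],
    [0,0,0,0],
    [0,0,0,0],
    [0,0,0,0]
  ],
  "claw": 0.03
}}

```text
t: 31.0
eef_pos: [0.5446, 0.3678, 0.0133]
orientation: [-0.001, 1.0, -0.015, 0.001]
force: [-0.4, -0.6, 6.6]
opening: 0.045
grip_force: 61.9
```

>>> {"method": "play_rows", "body": {
  "increments": [
    [0,0,-0.04,0],
    [0,0,-0.09,0],
    [0,0,-0.15,0],
    [0,0,-0.21,0],
    [0,0,-0.25,0],
    [0,0,-0.26,0],
    [0,0,-0.26,0],
    [0,0,-0.26,0]
  ]
}}

```text
t: 32.0
eef_pos: [0.5425, 0.3668, 0.2683]
orientation: [0.001, 1.0, -0.015, -0.002]
force: [-0.0, 1.0, -2.2]
opening: 0.0449
grip_force: 62.4
```

```bash
python3 to.py .553 -.0249 .159 -8.5
```

```text
tcp [0.5425 0.3668 0.2683] yaw -1.71 inc 0.0222 0.3912 0.1093 turn 0.118 F [-0.03  0.95 -2.24] grip 62.4 0.0449 q6 2.03 t 32.0
```

>>> {"method": "play_rows", "body": {
  "increments": [
    [0.003,0.04,0,0.03],
    [0.006,0.1,0,0.08],
    [0.01,0.16,0,0.118],
    [0.014,0.22,0,0.118],
    [0.018,0.28,0,0.118],
    [0.022,0.34,0,0.118],
    [0.0225,0.38,0,0.118],
    [0.0225,0.392,0,0.118],
    [0.0225,0.392,0.03,0.118],
    [0.0225,0.392,0.07,0.118],
    [0.0225,0.392,0.106,0.118],
    [0.0225,0.392,0.106,0.118]
  ]
}}

```text
t: 33.5
eef_pos: [0.5513, -0.0236, 0.1614]
orientation: [-0.001, 0.997, -0.073, -0.005]
force: [-0.1, 0.3, -1.0]
opening: 0.0452
grip_force: 62.4
```

```bash
python3 to.py .553 -.0249 .156 -8.5
```

```text
tcp [ 0.5513 -0.0236  0.1614] yaw -8.43 inc 0.0019 0.0011 0.0054 turn 0.001 F [-0.14  0.26 -1.  ] grip 62.4 0.0452 q6 1.47 t 33.5
```

>>> {"method": "play_rows", "body": {
  "increments": [
    [0.0,0.0,0.003,0],
    [0.0,0.0,0.006,0],
    [0.0,0.0,0.006,0]
  ]
}}

```text
t: 33.88
eef_pos: [0.5548, -0.0252, 0.1602]
orientation: [0.0, 0.997, -0.074, 0.001]
force: [0.1, 0.6, -2.0]
opening: 0.0446
grip_force: 62.5
```

>>> {"method": "play_rows", "body": {
  "increments": [
    [0,0,0,0],
    [0,0,-0.03,0],
    [0,0,-0.08,0],
    [0,0,-0.12,0],
    [0,0,-0.12,0],
    [0,0,-0.12,0],
    [0,0,-0.12,0],
    [0,0,-0.12,0],
    [0,0,-0.12,0],
    [0,0,-0.12,0],
    [0,0,-0.12,0]
  ],
  "claw": 0.075
}}

```text
t: 35.25
eef_pos: [0.5543, -0.0252, 0.2792]
orientation: [-0.0, 0.997, -0.074, -0.0]
force: [-0.1, -0.1, 0.5]
opening: 0.0749
grip_force: 0.0
```

```bash
python3 chk.py side wrist; python3 to.py .4325 .422 .2 -1
```

```text
side {'px': array([319., 181.]), 'xy': (0.5315, -0.1686), 'z': np.float64(0.033), 'w': 100, 'h': 33, 'ang': -14.6} XY [ 0.0006 -0.0282]
side {'px': array([332., 340.]), 'xy': (0.432, 0.424), 'z': np.float64(0.02), 'w': 96, 'h': 43, 'ang': -0.6} XY [-0.1854  0.5432]
wrist {'px': array([413., 198.]), 'xy': (0.5323, -0.1344), 'z': np.float64(0.034), 'w': 111, 'h': 97, 'ang': -8.5} XY [-0.0037  0.0058]
wrist {'px': array([ 23., 327.]), 'xy': (0.4334, 0.4134), 'z': np.float64(0.022), 'w': 107, 'h': 63, 'ang': -1.0} XY [-0.1825  0.5329]
scene near zmax 0.065 [(0.02, 33, np.float64(0.4933)), (0.03, 51, np.float64(0.4881)), (0.04, 51, np.float64(0.4871)), (0.05, 58, np.float64(0.4878)), (0.055, 71, np.float64(0.4871)), (0.06, 39, np.float64(0.4872))]
scene far zmax 0.0655 [(0.02, 20, np.float64(0.6069)), (0.03, 22, np.float64(0.6095)), (0.04, 51, np.float64(0.6093)), (0.05, 45, np.float64(0.6094)), (0.055, 56, np.float64(0.6099)), (0.06, 59, np.float64(0.609))]
scene end zmax 0.0657 [(0.02, 16, np.float64(-0.1372)), (0.03, 11, np.float64(-0.1553)), (0.04, 15, np.float64(-0.1559)), (0.05, 14, np.float64(-0.1565)), (0.055, 17, np.float64(-0.1563)), (0.06, 38, np.float64(-0.1555))]
tray z 0.03 0.1395
tray z 0.06 0.138
tray z 0.09 0.1365
tray z 0.12 0.1357
tcp [ 0.5543 -0.0252  0.2793] yaw -8.48 inc -0.1864 -0.4244 0.0793 turn -0.130 F [ 0.06 -0.73  0.42] grip 0.0 0.0749 q6 1.47 t 35.45
```

Three full cases are in the carton. I'll weigh the fourth on the tray as well.

>>> {"method": "play_rows", "body": {
  "increments": [
    [-0.02,-0.05,0,-0.03],
    [-0.05,-0.105,0,-0.13],
    [-0.075,-0.16,0,-0.13],
    [-0.1,-0.215,0,-0.13],
    [-0.125,-0.27,0,-0.13],
    [-0.15,-0.325,0,-0.13],
    [-0.17,-0.38,0.03,-0.13],
    [-0.1865,-0.424,0.07,-0.13],
    [-0.1865,-0.424,0.08,-0.13],
    [-0.1865,-0.424,0.08,-0.13]
  ],
  "claw": 0.085
}}

```text
t: 36.7
eef_pos: [0.4318, 0.4211, 0.1983]
orientation: [0.001, 1.0, -0.009, -0.001]
force: [0.0, -0.4, 0.6]
opening: 0.0852
grip_force: 0.0
```

```bash
python3 -c "
from cases import *
im,d,c=grab('wrist')
for o in cases(im,d,c):
    if o['h']>20:print(o)"; python3 to.py .432 .423 .0105 -1
```

```text
{'px': array([318., 212.]), 'xy': (0.4302, 0.4235), 'z': np.float64(0.022), 'w': 101, 'h': 45, 'ang': -1.0}
tcp [0.4328 0.4209 0.1997] yaw -1.05 inc -0.0009 -0.002 0.1892 turn -0.001 F [ 0.53 -0.33 -0.56] grip 0.0 0.085 q6 2.18 t 36.75
```

>>> {"method": "play_rows", "body": {
  "increments": [
    [-0.002,-0.002,0.05,0],
    [-0.002,-0.002,0.1,0],
    [-0.002,-0.002,0.15,0],
    [-0.002,-0.002,0.18,0],
    [-0.002,-0.002,0.189,0],
    [-0.002,-0.002,0.189,0]
  ]
}}

```text
t: 37.5
eef_pos: [0.4318, 0.4234, 0.0116]
orientation: [-0.0, 1.0, -0.01, 0.001]
force: [0.6, 0.5, 0.5]
opening: 0.0851
grip_force: 0.0
```

>>> {"method": "play_rows", "body": {
  "increments": [
    [0,0,0,0],
    [0,0,0,0],
    [0,0,0,0],
    [0,0,0,0],
    [0,0,0,0],
    [0,0,0,0]
  ],
  "claw": 0.03
}}

```text
t: 38.25
eef_pos: [0.4313, 0.4244, 0.0122]
orientation: [-0.001, 1.0, -0.009, 0.001]
force: [-0.8, -0.5, 5.4]
opening: 0.0451
grip_force: 61.7
```

>>> {"method": "play_rows", "body": {
  "increments": [
    [0,0,-0.04,0],
    [0,0,-0.09,0],
    [0,0,-0.15,0],
    [0,0,-0.21,0],
    [0,0,-0.25,0],
    [0,0,-0.26,0],
    [0,0,-0.26,0],
    [0,0,-0.26,0]
  ]
}}

```text
t: 39.25
eef_pos: [0.4294, 0.4231, 0.2679]
orientation: [0.001, 1.0, -0.009, -0.002]
force: [0.9, 0.0, -0.8]
opening: 0.0451
grip_force: 61.8
```

```bash
python3 to.py .553 -.0249 .159 -8.5
```

```text
tcp [0.4294 0.4231 0.2679] yaw -1.02 inc 0.1315 0.4457 0.1089 turn 0.130 F [ 0.92  0.03 -0.81] grip 61.8 0.0451 q6 2.18 t 39.25
```

Light (about 0.8 N), so likely empty. I'll weigh it on the seat to confirm.

>>> {"method": "play_rows", "body": {
  "increments": [
    [0.015,0.05,0,0.03],
    [0.033,0.11,0,0.09],
    [0.05,0.165,0,0.13],
    [0.066,0.22,0,0.13],
    [0.082,0.275,0,0.13],
    [0.1,0.33,0,0.13],
    [0.115,0.385,0,0.13],
    [0.1315,0.43,0,0.13],
    [0.1315,0.446,0,0.13],
    [0.1315,0.446,0.04,0.13],
    [0.1315,0.446,0.09,0.13],
    [0.1315,0.446,0.107,0.13]
  ]
}}

```text
t: 40.75
eef_pos: [0.5504, -0.0231, 0.1587]
orientation: [-0.001, 0.997, -0.074, -0.004]
force: [-1.1, -0.0, -1.6]
opening: 0.0453
grip_force: 61.8
```

>>> {"method": "play_rows", "body": {
  "increments": [
    [0,0,0,0],
    [0,0,0.002,0],
    [0,0,0.005,0],
    [0,0,0.005,0]
  ]
}}

```text
t: 41.25
eef_pos: [0.554, -0.0246, 0.1588]
orientation: [0.0, 0.997, -0.074, 0.0]
force: [0.6, -0.2, 0.3]
opening: 0.0452
grip_force: 61.8
```

```bash
python3 to.py .553 -.0249 .1545 -8.5
```

```text
tcp [ 0.554  -0.0246  0.1588] yaw -8.47 inc -0.001 0.0005 0.0043 turn 0.001 F [ 0.64 -0.16  0.25] grip 61.8 0.0452 q6 1.47 t 41.25
```

>>> {"method": "play_rows", "body": {
  "increments": [
    [0,0,0.003,0],
    [0,0,0.004,0]
  ]
}}

```text
t: 41.5
eef_pos: [0.5538, -0.0246, 0.1542]
orientation: [-0.0, 0.997, -0.074, -0.0]
force: [-0.9, -1.5, -0.5]
opening: 0.0451
grip_force: 61.8
```

>>> {"method": "play_rows", "body": {
  "increments": [
    [0,0,0,0],
    [0,0,-0.03,0],
    [0,0,-0.08,0],
    [0,0,-0.1,0],
    [0,0,-0.1,0],
    [0,0,-0.1,0],
    [0,0,-0.1,0],
    [0,0,-0.1,0],
    [0,0,-0.1,0],
    [0,0,-0.1,0],
    [0,0,-0.1,0]
  ],
  "claw": 0.075
}}

```text
t: 42.88
eef_pos: [0.5538, -0.0246, 0.2543]
orientation: [0.0, 0.997, -0.074, -0.0]
force: [-0.6, 0.6, -0.6]
opening: 0.0748
grip_force: 0.0
```

```bash
python3 chk.py side wrist; python3 to.py .553 -.0249 .1545 -8.5
```

```text
side {'px': array([319., 181.]), 'xy': (0.5318, -0.1681), 'z': np.float64(0.033), 'w': 100, 'h': 34, 'ang': -13.8} XY [ 0.0008 -0.0276]
side {'px': array([309., 190.]), 'xy': (0.5519, -0.0228), 'z': np.float64(0.16), 'w': 97, 'h': 41, 'ang': -8.2} XY [-0.0008  0.119 ]
wrist {'px': array([420., 202.]), 'xy': (0.5311, -0.1353), 'z': np.float64(0.034), 'w': 112, 'h': 95, 'ang': -8.5} XY [-0.0047  0.0047]
wrist {'px': array([320., 236.]), 'xy': (0.5533, -0.0233), 'z': np.float64(0.161), 'w': 103, 'h': 45, 'ang': -8.5} XY [0.0007 0.1187]
scene near zmax 0.0647 [(0.02, 36, np.float64(0.4939)), (0.03, 57, np.float64(0.4884)), (0.04, 47, np.float64(0.4872)), (0.05, 70, np.float64(0.4875)), (0.055, 51, np.float64(0.4873)), (0.06, 60, np.float64(0.4866))]
scene far zmax 0.0653 [(0.02, 22, np.float64(0.6052)), (0.03, 20, np.float64(0.6102)), (0.04, 40, np.float64(0.609)), (0.05, 53, np.float64(0.6096)), (0.055, 63, np.float64(0.6103)), (0.06, 60, np.float64(0.6094))]
scene end zmax 0.0646 [(0.02, 22, np.float64(-0.1351)), (0.03, 18, np.float64(-0.1552)), (0.04, 10, np.float64(-0.1561)), (0.05, 16, np.float64(-0.1563)), (0.055, 22, np.float64(-0.1557)), (0.06, 36, np.float64(-0.1556))]
tray z 0.03 0.1573
tray z 0.06 0.1605
tray z 0.09 0.1356
tray z 0.12 0.1358
tcp [ 0.5538 -0.0246  0.2544] yaw -8.48 inc -0.0008 0.0004 0.0999 turn 0.000 F [ 0.51 -0.3   0.27] grip 0.0 0.075 q6 1.47 t 43.075
```

It stays on the seat, so it's empty. I'll take it off.

>>> {"method": "play_rows", "body": {
  "increments": [
    [0,0.0,0.03,0],
    [0,0,0.07,0],
    [0,0,0.092,0],
    [0,0,0.097,0],
    [0,0,0.097,0]
  ]
}}

```text
t: 43.7
eef_pos: [0.5542, -0.0247, 0.1578]
orientation: [0.0, 0.997, -0.074, 0.0]
force: [-1.0, 0.1, 0.1]
opening: 0.0748
grip_force: 0.0
```

>>> {"method": "play_rows", "body": {
  "increments": [
    [0,0,0,0],
    [0,0,0,0],
    [0,0,0,0],
    [0,0,0,0],
    [0,0,0,0]
  ],
  "claw": 0.03,
  "force": 50
}}

```text
t: 44.32
eef_pos: [0.5543, -0.0248, 0.1577]
orientation: [0.0, 0.997, -0.074, 0.001]
force: [0.7, -1.2, 2.8]
opening: 0.0302
grip_force: 4.1
```

>>> {"method": "play_rows", "body": {
  "increments": [
    [0,0,-0.03,0],
    [0,0,-0.07,0],
    [0,0,-0.11,0],
    [0,0,-0.11,0],
    [0,0,-0.11,0]
  ]
}}

```text
t: 44.95
eef_pos: [0.5532, -0.0243, 0.2663]
orientation: [-0.0, 0.997, -0.074, -0.001]
force: [0.0, 0.6, -0.4]
opening: 0.0301
grip_force: 0.0
```

```bash
python3 to.py .466 -.389 .03 5
```

```text
tcp [ 0.5532 -0.0243  0.2663] yaw -8.47 inc -0.0325 0.3736 0.2363 turn -0.235 F [ 0.04  0.6  -0.44] grip 0.0 0.0301 q6 1.47 t 44.95
```

The fingers closed past the case, so the grip was missed. I'll look.

```bash
python3 chk.py side wrist | grep -v scene; python3 -c "
from h import *
im,d,c=grab('wrist'); save('w5.png',im)"
```

```text
side {'px': array([319., 181.]), 'xy': (0.5316, -0.1693), 'z': np.float64(0.032), 'w': 100, 'h': 33, 'ang': -14.6} XY [ 0.0008 -0.0289]
side {'px': array([309., 193.]), 'xy': (0.5513, -0.0122), 'z': np.float64(0.159), 'w': 97, 'h': 42, 'ang': -8.9} XY [-0.003   0.1294]
wrist {'px': array([418., 199.]), 'xy': (0.5311, -0.1349), 'z': np.float64(0.034), 'w': 111, 'h': 96, 'ang': -8.5} XY [-0.0048  0.0051]
wrist {'px': array([307., 233.]), 'xy': (0.5526, -0.0129), 'z': np.float64(0.161), 'w': 103, 'h': 45, 'ang': -10.0} XY [-0.0016  0.1289]
tray z 0.03 0.1396
tray z 0.06 0.1602
tray z 0.09 0.1504
tray z 0.12 0.1358
```

View pics/w5.png

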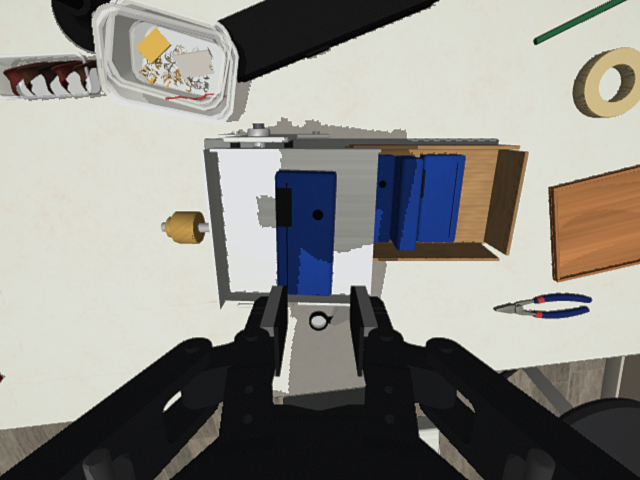

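The case slid back about 1 cm on the tray because my grip was too high. The three full ones lie in the carton at (385..440,200). I'll regrip 8 mm lower.

```bash
python3 to.py .5522 -.0127 .150 -9.5
```

```text
tcp [ 0.5533 -0.0245  0.2661] yaw -8.48 inc -0.0028 -0.0115 0.1161 turn 0.018 F [-0.28  0.69  0.28] grip 0.0 0.0304 q6 1.47 t 45.2
```

>>> {"method": "play_rows", "body": {
  "increments": [
    [0,0,0,0],
    [0,0,0,0],
    [0,0,0,0]
  ],
  "claw": 0.075
}}

```text
t: 45.58
eef_pos: [0.5539, -0.0246, 0.2673]
orientation: [0.0, 0.997, -0.074, 0.0]
force: [0.2, 1.3, 0.8]
opening: 0.0749
grip_force: 0.0
```

>>> {"method": "play_rows", "body": {
  "increments": [
    [-0.002,-0.0115,0.03,0.018],
    [-0.002,-0.0115,0.07,0.018],
    [-0.002,-0.0115,0.1,0.018],
    [-0.002,-0.0115,0.113,0.018],
    [-0.002,-0.0115,0.1175,0.018],
    [-0.002,-0.0115,0.1175,0.018]
  ]
}}

```text
t: 46.32
eef_pos: [0.5542, -0.0131, 0.1506]
orientation: [0.0, 0.997, -0.083, 0.001]
force: [-0.6, 0.4, -0.2]
opening: 0.0745
grip_force: 0.0
```

>>> {"method": "play_rows", "body": {
  "increments": [
    [0,0,0,0],
    [0,0,0,0],
    [0,0,0,0],
    [0,0,0,0],
    [0,0,0,0]
  ],
  "claw": 0.03,
  "force": 50
}}

```text
t: 46.95
eef_pos: [0.5541, -0.0133, 0.1503]
orientation: [0.0, 0.997, -0.083, 0.001]
force: [1.3, -0.5, 3.3]
opening: 0.0452
grip_force: 52.2
```

>>> {"method": "play_rows", "body": {
  "increments": [
    [0,0,-0.03,0],
    [0,0,-0.07,0],
    [0,0,-0.11,0],
    [0,0,-0.12,0],
    [0,0,-0.12,0]
  ]
}}

```text
t: 47.58
eef_pos: [0.5532, -0.0128, 0.2691]
orientation: [-0.0, 0.997, -0.083, -0.0]
force: [0.4, 0.2, -1.0]
opening: 0.0453
grip_force: 51.6
```

```bash
python3 to.py .467 -.389 .02 6
```

```text
tcp [ 0.5532 -0.0128  0.2691] yaw -9.50 inc -0.023 0.3853 0.2491 turn -0.271 F [ 0.37  0.24 -1.02] grip 51.6 0.0453 q6 1.51 t 47.575
```

>>> {"method": "play_rows", "body": {
  "increments": [
    [-0.003,0.05,0,-0.05],
    [-0.007,0.11,0,-0.15],
    [-0.01,0.17,0,-0.271],
    [-0.014,0.23,0,-0.271],
    [-0.018,0.29,0,-0.271],
    [-0.023,0.345,0,-0.271],
    [-0.023,0.385,0.02,-0.271],
    [-0.023,0.385,0.08,-0.271],
    [-0.023,0.385,0.14,-0.271],
    [-0.023,0.385,0.2,-0.271],
    [-0.023,0.385,0.24,-0.271],
    [-0.023,0.385,0.246,-0.271]
  ]
}}

```text
t: 49.08
eef_pos: [0.4642, -0.3853, 0.0184]
orientation: [-0.004, 0.999, 0.052, -0.003]
force: [0.1, 0.2, 0.1]
opening: 0.0451
grip_force: 51.6
```

```bash
python3 to.py .467 -.389 .018 6
```

```text
tcp [ 0.4642 -0.3853  0.0184] yaw 6.01 inc 0.0024 0.004 0.0004 turn 0.000 F [0.06 0.25 0.07] grip 51.6 0.0451 q6 0.59 t 49.075
```

>>> {"method": "play_rows", "body": {
  "increments": [
    [0,0,0,0],
    [0,0,0,0],
    [0,0,0,0],
    [0,0,-0.02,0],
    [0,0,-0.07,0],
    [0,0,-0.13,0],
    [0,0,-0.19,0],
    [0,0,-0.24,0],
    [0,0,-0.26,0],
    [0,0,-0.26,0],
    [0,0,-0.26,0]
  ],
  "claw": 0.075
}}

```text
t: 50.45
eef_pos: [0.4669, -0.3884, 0.283]
orientation: [-0.001, 0.999, 0.053, -0.0]
force: [-0.3, -0.6, 0.4]
opening: 0.0752
grip_force: 0.0
```

```bash
python3 chk.py side wrist
python3 - <<'E'
from h import *
print(XY((.467,-.389)))
im,d,c=grab('side'); im2,_,_=grab('scene')
save('f.png',np.hstack([cv2.resize(im[120:280,260:420],None,fx=2.5,fy=2.5),cv2.resize(im2[200:360,350:510],None,fx=2.5,fy=2.5)]))
E
```

```text
side {'px': array([346., 140.]), 'xy': (0.4608, -0.3851), 'z': np.float64(0.024), 'w': 93, 'h': 37, 'ang': 5.6} XY [-0.0373 -0.2528]
side {'px': array([320., 181.]), 'xy': (0.5313, -0.1693), 'z': np.float64(0.033), 'w': 100, 'h': 33, 'ang': -15.4} XY [ 0.0005 -0.0289]
wrist {'px': array([65., 98.]), 'xy': (0.5469, -0.1002), 'z': np.float64(0.036), 'w': 107, 'h': 77, 'ang': -8.3} XY [0.0057 0.0417]
wrist {'px': array([128., 117.]), 'xy': (0.532, -0.1672), 'z': np.float64(0.034), 'w': 100, 'h': 53, 'ang': -7.9} XY [ 0.0009 -0.0267]
wrist {'px': array([319., 198.]), 'xy': (0.4633, -0.3865), 'z': np.float64(0.026), 'w': 100, 'h': 45, 'ang': 6.0} XY [-0.0347 -0.2538]
scene near zmax 0.0643 [(0.02, 31, np.float64(0.4934)), (0.03, 46, np.float64(0.4874)), (0.04, 65, np.float64(0.4878)), (0.05, 58, np.float64(0.4868)), (0.055, 62, np.float64(0.4865)), (0.06, 57, np.float64(0.4864))]
scene far zmax 0.0656 [(0.02, 26, np.float64(0.6043)), (0.03, 25, np.float64(0.6093)), (0.04, 52, np.float64(0.6097)), (0.05, 43, np.float64(0.6094)), (0.055, 57, np.float64(0.61)), (0.06, 52, np.float64(0.6097))]
scene end zmax 0.0668 [(0.02, 29, np.float64(-0.134)), (0.03, 10, np.float64(-0.1549)), (0.04, 15, np.float64(-0.1557)), (0.05, 20, np.float64(-0.1563)), (0.055, 15, np.float64(-0.1558)), (0.06, 29, np.float64(-0.1557))]
tray z 0.03 0.1402
tray z 0.06 0.1381
tray z 0.09 0.1364
tray z 0.12 0.1361
[ 0.5194 -0.3157]
```

View pics/f.png

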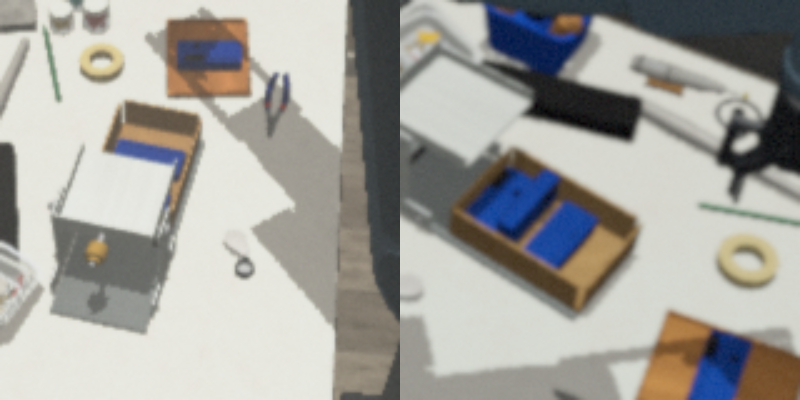

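The pictures show three cases inside the carton with its sides up, the tray empty and at rest, and one case centred in the reject tray. The loupe and pliers are where they were. Handing in.

```bash
python3 -c "
from plant import ctrl
print(ctrl.close_job())"
```

```text
the job is handed in; nothing more can be done
None
```

I handed the job in at about 50 s: the three full cases went over the tipping tray into the carton, the one empty case is in the reject tray, the carton's sides are up, the tray is at rest, and the loupe and pliers are where they lay (the hand-in call returned no verdict).

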